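# Fit a tube block into the block heater

## Robot

A 6-joint arm with a two-finger parallel gripper is mounted at the origin on the work surface. World frame = base frame: x ahead of the robot, y to its left, z up, the work surface at z = 0. Lengths are in m, angles in rad, forces in N, time in s.
With the tool pointing down it reaches from about 0.25 to 0.775 m from the base axis. Payload 4 kg.
Tool frame: the origin (TCP) lies midway between the tips of the shut fingers; the grasp point (between the pads) lies robot.tcp_to_grasp behind it (robot.tcp_to_grasp is the distance from the TCP to the grasp point, in m); y points along the fingers, x is the direction in which the jaws open and shut, and the axes are right-handed (so a half turn about y gives the same grasp; the last joint's range is limited). The gripper opens to 94 mm and grips with 3 to 60 N. Pads are 16 mm wide; open, the fingers measure 119 mm over their backs; the gripper's body (75 mm by 177 mm) begins 78 mm behind the grasp point.
Start: joints at [1.032, 0.087, 1.371, -0, 1.684, -0.103], TCP at [0.232, 0.499, 0.184] pointing down, gripper open.
Joint ranges: [-3.1, 3.1], [-0.76, 2.03], [0.27, 2.55], [-1.08, 4.22], [0.17, 2.65], [-2.57, 2.57]. Speed limits (rad/s): [2.79, 2.79, 3.14, 3.14, 3.14, 3.14].

## Interface

Orientations are given as [roll, pitch, yaw] about the fixed x, y, z axes, in that order (R = Rz(yaw) Ry(pitch) Rx(roll)).
In Python, from bench import robot gives the robot as it stands.
- The arm moves only by the tool arm_command, never from a script. Its argument "series" is text: rows parted by semicolons, each of 7 numbers parted by spaces: the turn, a rotation vector about the tool's x, y, z in rad, then the shift along the tool's x, y, z in m, then the finger opening in m, from 0 to 0.094. A call has 1 to 12 rows; each row shifts and turns the pose as measured when the row begins, along the tool's axes as they then stand; what a row does not reach is not made up. A row lasts 1/10 s, in which the tool goes at most 50 mm and 8.59 degrees, less where a joint would pass 70% of its speed; a pose out of reach is approached as far as the arm can. A call with a gripper value outside its range is refused whole. The fingers move at their own pace and stop on an object; the grip force is fixed at half the most. Time passes only in rows, so rows that do not move let the fingers close. It gives the time, the measured TCP pose, the force and the opening at its end, in the units of the state.
- robot.get_obs(): the state, without advancing time (a new reading comes with each control period).
- robot.snapshot(name): name is "scene" or "top" or "wrist"; returns the picture (400x640x3 uint8, blue, green, red); there is no depth.
- robot.camera_params(name): a dict with "fx", "fy", "cx", "cy" (pixels), "extrinsics" (4x4, takes a point from camera to world coordinates). Camera axes: x right, y up, looking along -z (the intrinsics and any distortion apply to the point x, -y, -z); pixel columns grow to the right and rows downward; lengths in m; the calibration is good to about 2 mm. The wrist camera is an equidistant fisheye: a pixel r from the principal point sees the ray r / f radians off the axis. A picture is of the moment at which its call begins: read the wrist's pose just before it. camera_params takes no time and is no camera call; for the wrist camera it gives the pose at the moment of the call.
- robot.close_job(): hands the job in, once; it reports no verdict.
Trained networks look in the newest picture that a camera, given by its name, has taken for a name from the list of things; names that differ only in an ending like _2 or _b are one class to them, and where a whole thing is asked for, a point or a joint stands for the part that bears it (a point fixed in the world has none). Each returns a list of dicts, best first, with "score" (0 to 1); they miss things now and then, are a little off and sometimes report something else, mostly with a low value. They report only what shows in the picture. A call takes as long as a camera call. They do not tell look-alikes from the thing itself.
- robot.spot_in(camera, target): "centre" ([x, y, z] in m, in the coordinates of the camera as it stood for that picture, good to about 4 mm: the middle of the surface that is visible of it).
The state is a dict: "time": time; "joint_positions": joint angles; "qvel": joint speeds; "joint_torque": joint torques, N m; "tool_pos": TCP position; "ee_rot": TCP orientation; "wrist_force": force on the tool from outside, world axes, zero at the start; "wrist_torque": the same for the moment, N m; "width": finger opening in m.
Only numpy, scipy, OpenCV 4.12 (cv2) and the standard library are available. Lean on these libraries where they do the work, as an engineer would, in place of code of your own. Each camera call takes 0.05 s, during which the arm holds its last target.

## Task

Fit the green tube block into the block heater. It is parked in the dock with only its tongue showing, so draw it out by the tongue, lay it flat on the bench clear of the dock and let go, then take it by its white rib, tip the tongue down under the heater's blue lip and level the block into the cavity until it lies flat on the cavity floor. Leave the orange block and everything else on the bench where they are, and let go.

Things in the scene. Friction and masses are not known exactly. Their poses are not given: they have to be found in the camera images.
- block: Green tube block, about 0.2 kg. Body 90 (x) x 58 (y) x 22 (z) mm; origin at the centre of its underside, z up when lying flat. A tongue sticks out of its -x end and a white rib stands on its top. The black dots are flat well marks. It starts lying on the bench in one of the dock's two bays, heading as the dock, its origin near the dock's x = 0, its tongue out of the mouth.
- tongue_tip (a point): Middle of the free end face of the green block's tongue, at x = -75, z = 11 mm in the block's frame. The tongue is 30 mm long (x = -75 to -45 mm), 30 mm wide in y and 10 mm thick (z = 6 to 16 mm).
- rib (a point): Centre of the green block's white grip rib, at x = 4, z = 34 mm in the block's frame. The rib runs across the block: 44 mm long in y, 12 mm thick in x, 24 mm tall (z = 22 to 46 mm).
- spare: Orange tube block of the same shape and frame, in the other bay of the dock: to be left alone.
- dock: Dock fixed to the bench: two roofed bays side by side, 63 mm wide, centre lines at y = +36.6 and -36.6 mm, open at the -x end only. The blocks lie straight on the bench in it. Origin on the bench midway between the bays. Walls and roof span x = -45 to 63 mm, y = -77 to 77 mm; roof underside 52 mm, top 58 mm above the bench.
- mouth (a point): Middle of the dock's mouth edge, on the bench between the two bays, at x = -45 mm in the dock's frame; same axes. A block must come straight out along -x by 110 mm before it is raised or turned.
- heater: White block heater fixed to the bench, outline x = -105 to 75 mm, y = -85 to 60 mm, origin on the bench. In its top is a cavity, floor at z = 40 mm, y = -31.5 to 31.5 mm, x = -76.75 to 46.75 mm. Side walls and the +x end wall rise 16 mm above that floor. The blue end wall at -x rises 25.5 mm and carries the lip. A flat display lies on the -y strip of the top.
- seat (a point): Point on the heater's cavity floor (z = 40 mm) where the block's origin belongs; same axes as the heater. The seated block has this frame's heading, with about 1.75 mm of play each way in x and 2.5 mm in y.
- lip (a point): Middle of the free lower edge of the heater's blue lip, at x = -60, z = 59.5 mm in the heater's frame. The lip overhangs the cavity from x = -76.75 to -60 mm over its full width, underside 19.5 mm and top 25.5 mm above the cavity floor. The block's tongue belongs under it.
- tuberack: Small lilac tube rack, loose, 85 x 55 x 28 mm, origin under its centre.
- jar: Glass jar with black lid, loose, 62 mm across, 96 mm tall, origin under its centre.
- timer: White timer lying flat, loose, 65 x 60 x 18 mm, origin under its centre.
- tipbox: White and teal tip box, loose, 82 (x) x 122 (y) x 65 mm, origin under its centre.
- tuberack_large: Large orange tube rack with purple-capped tubes, loose, 70 (x) x 190 (y) x 100 mm, origin under its centre.
- bottle: White bottle with blue cap, loose, 60 mm across, 130 mm tall, origin under its centre.
Not all that is in view belongs to the job. Leave any purple look-alike of the block alone.

How it is judged:
On the way:
1. the green block is out of the dock, lies flat on the bench and is let go (horizontal distance between block and dock above 0.1 m and height (world z) of block below 0.004 m and angle between block's own z axis and vertical below 0.05 rad and contact force between the fingers and block below 0.1 N and linear speed of block below 0.02 m/s), for 0.15 s.
At the end, for the whole second after the job is handed in: The green block lies released and at rest in the heater's cavity: its origin within 6 mm of the seat sideways and at most 2.5 mm above the cavity floor, level within 0.03 rad, heading within 0.08 rad of the heater's, its tongue at least 6 mm under the blue lip (horizontal distance between block and seat below 0.006 m and z of block in the frame of seat between -0.002 and 0.0025 m and angle between block's own z axis and vertical below 0.03 rad and angle between the x axis of block and the x axis of heater, either way round below 0.08 rad and x of tongue_tip in the frame of seat below -0.066 m and linear speed of block below 0.01 m/s); the robot touches nothing.
It fails at once if the orange block is moved more than 20 mm or tipped (distance of spare from where it was at the start of the episode above 0.02 m or angle between spare's own z axis and vertical above 0.2 rad).
It fails at once if the small lilac tube rack, jar or timer is moved more than 20 mm or tipped (distance of any of tuberack, jar, timer from where it was at the start of the episode above 0.02 m or angle between any of tuberack, jar, timer's own z axis and vertical above 0.2 rad).
It fails at once if the tip box, large tube rack or bottle is moved more than 20 mm or tipped (distance of any of tipbox, tuberack_large, bottle from where it was at the start of the episode above 0.02 m or angle between any of tipbox, tuberack_large, bottle's own z axis and vertical above 0.2 rad).
It also fails if it takes over 58 s, if anything falls off the work surface, if the arm or the gripper's body presses on something with over 40 N, if the wrist force passes 120 N, or if a joint passes its speed limit or range.

## Working session

There is one attempt and no reset: what is moved stays moved. The work goes in short steps, Python scripts to look and compute and a tool call to move; the robot and the scene stay as the last step left them, time stands still between calls to the robot, and variables do not carry over. Pictures are saved under pics/ and viewed, and the job is handed in when it is done.

Besides the shell and the picture viewer there is one more tool, called after "Emit:" as name(argument=value, ...) on one line, values as JSON. arm_command: Moves the arm, as the interface text tells. Its arguments: {"type":"object","properties":{"series":{"type":"string"}},"required":["series"]}

```bash
ls; mkdir -p pics; python3 - <<'E'
from bench import robot
import cv2
o=robot.get_obs(); print(o); print(robot.tcp_to_grasp)
for n in ["scene","top","wrist"]:
    p=robot.camera_params(n); print(n,p)
    cv2.imwrite(f"pics/{n}0.png",robot.snapshot(n))
E
```

```text
pics
{'time': 0.0, 'joint_positions': array([ 1.03189170e+00,  8.79289815e-02,  1.37221142e+00, -1.31461032e-05,
        1.68357713e+00, -1.03103189e-01]), 'qvel': array([-0.00310757, -0.00210675,  0.00108564, -0.00017941,  0.00133708,
       -0.00087416]), 'joint_torque': array([-3.03057150e-04, -3.40182817e+01, -3.02432191e+01,  7.18296831e-02,
        3.31028039e-02, -1.82662502e-04]), 'tool_pos': array([0.23188854, 0.49809105, 0.18264016]), 'ee_rot': array([-1.57059063,  0.00211494,  1.13499364]), 'wrist_force': array([-0.40471062, -0.49397482, -0.36437714]), 'wrist_torque': array([-0.03279764, -0.01459355,  0.03625492]), 'width': 0.09441155342566751}
0.0188
scene {'fx': 399.63635122489126, 'fy': 399.63635122489126, 'cx': 314.42766027318453, 'cy': 203.43433135119542, 'extrinsics': array([[-0.76008027, -0.5126294 ,  0.39936085,  0.94371423],
       [ 0.64981112, -0.60417026,  0.4612199 ,  0.42430299],
       [ 0.00484707,  0.61007327,  0.79233018,  0.85927294],
       [ 0.        ,  0.        ,  0.        ,  1.        ]])}
top {'fx': 488.162581578262, 'fy': 488.162581578262, 'cx': 323.2455606065054, 'cy': 198.98922079952936, 'extrinsics': array([[-0.0217738 ,  0.99673123, -0.07779951,  0.45360763],
       [-0.99953483, -0.02004065,  0.0229889 , -0.03176309],
       [ 0.0213546 ,  0.07826388,  0.99670394,  1.25946778],
       [ 0.        ,  0.        ,  0.        ,  1.        ]])}
wrist {'fx': 309.70691628693146, 'fy': 309.70691628693146, 'cx': 316.3993143127579, 'cy': 202.3667978642084, 'extrinsics': array([[ 0.42273497, -0.88001597, -0.21648798,  0.1693463 ],
       [ 0.90625187,  0.41006277,  0.10274274,  0.52897843],
       [-0.00164159, -0.23962559,  0.97086399,  0.38326289],
       [ 0.        ,  0.        ,  0.        ,  1.        ]])}
```

View pics/scene0.png

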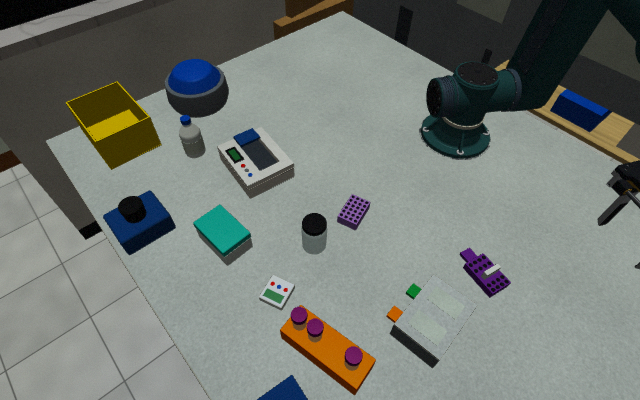

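View pics/top0.png

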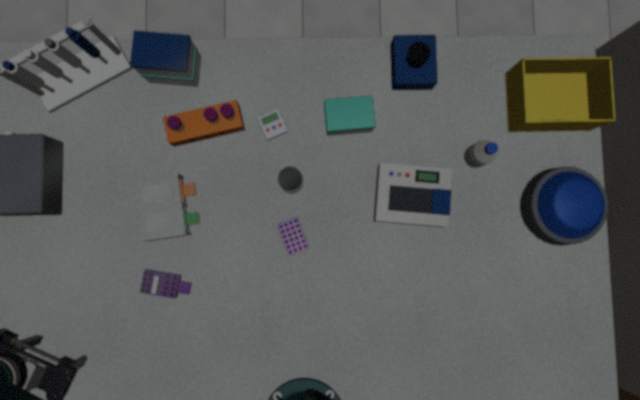

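View pics/wrist0.png

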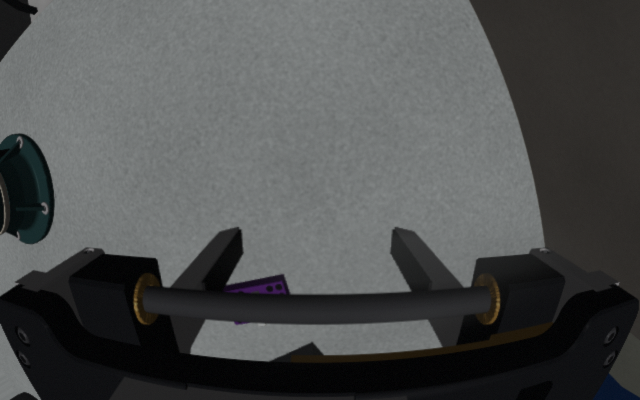

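The top view shows, going up for +x and left for +y:
- **Green tongue:** px (193,218).
- **Orange tongue:** px (189,189).
- **Purple look-alike:** px (165,285), lying free on the bench.
- **Heater:** about px (413,195), with its blue lip to the right at px 441 (world -y).

The dock and heater headings are nearly the same.

```bash
cat > h.py <<'E'
from bench import robot
import numpy as np, cv2
from scipy.spatial.transform import Rotation as Rn
def P(n): return robot.camera_params(n)
def proj(n,pts,p=None):
    p=p or P(n); T=np.linalg.inv(p['extrinsics']); pts=np.atleast_2d(pts)
    c=pts@T[:3,:3].T+T[:3,3]; x,y,z=c[:,0],-c[:,1],-c[:,2]
    if n=='wrist':
        r=np.hypot(x,y); th=np.arctan2(r,z); s=th/np.maximum(r,1e-9)
        return np.c_[p['cx']+p['fx']*x*s,p['cy']+p['fy']*y*s]
    return np.c_[p['cx']+p['fx']*x/z,p['cy']+p['fy']*y/z]
def ray(n,uv,p=None):
    p=p or P(n); uv=np.atleast_2d(uv).astype(float); a=(uv[:,0]-p['cx'])/p['fx']; b=(uv[:,1]-p['cy'])/p['fy']
    if n=='wrist':
        r=np.hypot(a,b); s=np.sin(r)/np.maximum(r,1e-9); d=np.c_[a*s,-b*s,-np.cos(r)]
    else: d=np.c_[a,-b,-np.ones_like(a)]
    E=p['extrinsics']; return E[:3,3], d@E[:3,:3].T
def onz(n,uv,z,p=None):
    o,d=ray(n,uv,p); t=(z-o[2])/d[:,2]; return o+d*t[:,None]
def spot(n,t,p=None,k=3):
    p=p or P(n); out=[]
    for r in robot.spot_in(n,t)[:k]:
        E=p['extrinsics']; out.append((round(r['score'],2),np.round(E[:3,:3]@r['centre']+E[:3,3],4)))
    return out
def frame(o,yaw): # local->world
    c,s=np.cos(yaw),np.sin(yaw); R=np.array([[c,-s,0],[s,c,0],[0,0,1]])
    return lambda q: np.atleast_2d(q)@R.T+np.array(o)
def st():
    o=robot.get_obs(); print('t',round(o['time'],2),'tcp',np.round(o['tool_pos'],4),'rpy',np.round(o['ee_rot'],3),'F',np.round(o['wrist_force'],1),'w',round(o['width'],4)); return o
def Rt(rpy): return Rn.from_euler('xyz',rpy).as_matrix()
E
python3 - <<'E'
from h import *
for n in ["top","scene"]:
    for t in ["tongue_tip","mouth","seat","lip","spare","dock","heater","jar","tuberack","timer","bottle"]:
        print(n,t,spot(n,t))
o=st(); print(Rt(o['ee_rot']))
im=cv2.imread('pics/top0.png')
a=cv2.resize(im[150:260,120:220],None,fx=7,fy=5.45,interpolation=cv2.INTER_CUBIC);cv2.imwrite('pics/c1.png',a)
a=cv2.resize(im[150:240,365:465],None,fx=7,fy=7*.857,interpolation=cv2.INTER_CUBIC)
cv2.imwrite('pics/c2.png',cv2.resize(im[150:240,365:465],None,fx=6,fy=6,interpolation=cv2.INTER_CUBIC))
cv2.imwrite('pics/c1.png',cv2.resize(im[160:250,125:225],None,fx=6,fy=6,interpolation=cv2.INTER_CUBIC))
E
```

```text
top tongue_tip [(0.93, array([0.3454, 0.3444, 0.0257])), (0.56, array([0.5058, 0.2758, 0.0224])), (0.33, array([ 0.5524, -0.2883,  0.0524]))]
top mouth [(0.73, array([0.5402, 0.3383, 0.0559]))]
top seat [(0.56, array([ 0.5521, -0.2856,  0.0565])), (0.55, array([0.539 , 0.3412, 0.0596]))]
top lip [(0.69, array([ 0.5555, -0.2851,  0.0587]))]
top spare []
top dock [(0.76, array([0.541 , 0.3443, 0.0576]))]
top heater [(0.58, array([ 0.5523, -0.2855,  0.0548]))]
top jar [(0.22, array([0.5093, 0.2779, 0.0177]))]
top tuberack [(0.6, array([0.4589, 0.0199, 0.0294])), (0.54, array([ 0.5552, -0.2871,  0.0579]))]
top timer [(0.63, array([0.7461, 0.0684, 0.015 ])), (0.54, array([0.5055, 0.2779, 0.0213]))]
top bottle [(0.92, array([ 0.6499, -0.4458,  0.0858]))]
scene tongue_tip [(0.81, array([0.3511, 0.3527, 0.0211]))]
scene mouth []
scene seat [(0.74, array([ 0.56  , -0.2627,  0.055 ]))]
scene lip [(0.82, array([ 0.5642, -0.2616,  0.0586])), (0.42, array([ 0.7664, -0.1143,  0.0661])), (0.27, array([0.5087, 0.2714, 0.0194]))]
scene spare [(0.42, array([0.5875, 0.2774, 0.0167]))]
scene dock [(0.68, array([0.5525, 0.3488, 0.0571]))]
scene heater [(0.74, array([ 0.5601, -0.2651,  0.0609])), (0.5, array([0.4668, 0.0217, 0.0259]))]
scene jar [(0.93, array([0.6081, 0.0328, 0.086 ]))]
scene tuberack [(0.9, array([0.4653, 0.0194, 0.0245])), (0.37, array([ 0.561 , -0.2626,  0.0573]))]
scene timer [(0.82, array([0.7513, 0.0699, 0.0165]))]
scene bottle [(0.9, array([ 0.6598, -0.4399,  0.0791]))]
t 1.25 tcp [0.2322 0.4986 0.1838] rpy [-1.571 -0.     1.135] F [-0.4 -0.2  0.2] w 0.094
[[ 4.22168068e-01  1.10131166e-05 -9.06517580e-01]
 [ 9.06517577e-01  7.49992617e-05  4.22168068e-01]
 [ 7.26375353e-05 -9.99999997e-01  2.16787096e-05]]
```

View pics/c1.png

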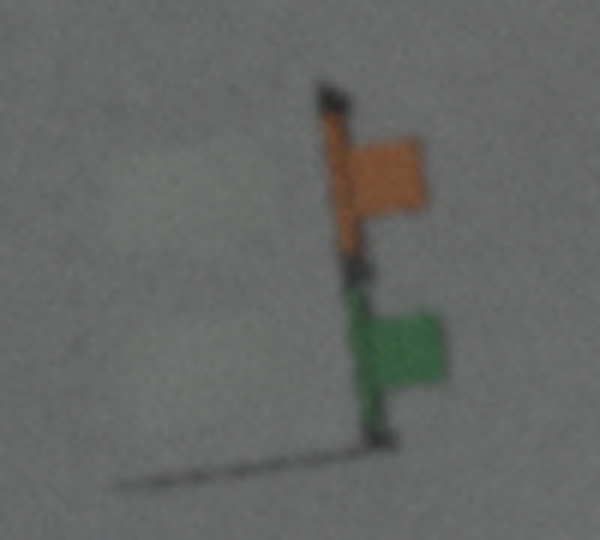

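View pics/c2.png

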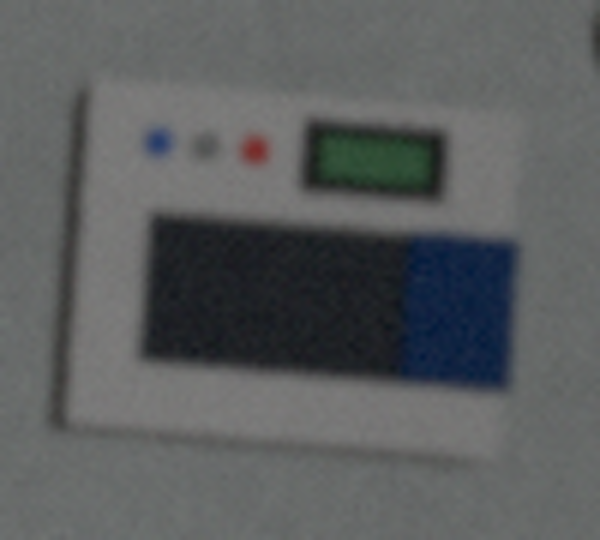

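```bash
cat >> h.py <<'E'
def go(pos,yawz,tilt=0.,n=None,wid=None):
    """rows needed to bring tool to pos with tool z (horizontal) heading yawz; prints tool-frame shift and rotvec"""
    o=robot.get_obs(); R=Rt(o['ee_rot'])
    z=np.array([np.cos(yawz),np.sin(yawz),0]); y=np.array([0,0,-1.]); x=np.cross(y,z)
    G=np.c_[x,y,z]@Rn.from_euler('z',tilt).as_matrix()
    rv=Rn.from_matrix(R.T@G).as_rotvec(); sh=R.T@(np.array(pos)-o['tool_pos'])
    print('rotvec',np.round(rv,4),'shift tool now',np.round(sh,4),'world',np.round(np.array(pos)-o['tool_pos'],4)); 
    return rv,sh
E
python3 - <<'E'
from h import *
c=lambda u,v:(125+u/6,160+v/6)
print(onz('top',[c(446,312),c(447,383)],.016), onz('top',[c(425,137),c(430,208)],.016))
print('posts z58',onz('top',[c(335,100),c(357,268),c(380,440)],.058))
d=lambda u,v:(365+u/6,150+v/6)
print('cav+lip',onz('top',[d(150,213),d(143,360)],.056),onz('top',[d(518,240),d(508,388),d(407,236),d(403,378)],.0655))
print('outl',onz('top',[d(87,78),d(522,112),d(62,428),d(497,460)],.056))
go([0.44,0.20,0.2],np.radians(98))
E
```

```text
[[0.5238922  0.25459694 0.016     ]
 [0.49388932 0.25423768 0.016     ]] [[0.59847921 0.26331716 0.016     ]
 [0.56816653 0.26125366 0.016     ]]
posts z58 [[0.60957447 0.29006559 0.058     ]
 [0.54026968 0.28106651 0.058     ]
 [0.46992721 0.2717406  0.058     ]]
cav+lip [[ 0.57784075 -0.22621849  0.056     ]
 [ 0.51693865 -0.22133799  0.056     ]] [[ 0.56271899 -0.37635142  0.0655    ]
 [ 0.50185052 -0.36963762  0.0655    ]
 [ 0.56527746 -0.33047288  0.0655    ]
 [ 0.5068506  -0.32651792  0.0655    ]]
outl [[ 0.63473928 -0.20178703  0.056     ]
 [ 0.6170897  -0.3830425   0.056     ]
 [ 0.48960764 -0.18698712  0.056     ]
 [ 0.47262082 -0.3665079   0.056     ]]
rotvec [-1.000e-04  9.953e-01  1.000e-04] shift tool now [-0.183  -0.0162 -0.3144] world [ 0.2078 -0.2986  0.0162]
```

Emit:
arm_command(series="0 0 0 -0.023 -0.002 -0.039 0.094;0 0 0 -0.023 -0.002 -0.039 0.094;0 0 0 -0.023 -0.002 -0.039 0.094;0 0 0 -0.023 -0.002 -0.039 0.094;0 0 0 -0.023 -0.002 -0.039 0.094;0 0 0 -0.023 -0.002 -0.039 0.094;0 0 0 -0.023 -0.002 -0.039 0.094;0 0 0 -0.023 -0.002 -0.039 0.094")

```text
time: 2.05
tool_pos: [0.4422, 0.1953, 0.1997]
ee_rot: [-1.571, -0.003, 1.149]
wrist_force: [0.2, 0.7, -0.3]
width: 0.0941
```

Emit:
arm_command(series="0 0.142 0 0 0 0 0.06;0 0.142 0 0 0 0 0.06;0 0.142 0 0 0 0 0.06;0 0.142 0 0 0 0 0.06;0 0.142 0 0 0 0 0.06;0 0.142 0 0 0 0 0.06;0 0.142 0 0 0 0 0.06;0 0 0 0 0 0 0.06")

```text
time: 2.85
tool_pos: [0.4466, 0.1875, 0.2002]
ee_rot: [-1.571, -0.004, 0.104]
wrist_force: [-0.2, -0.0, -0.1]
width: 0.06
```

```bash
python3 - <<'E'
from h import *
st()
p=P('wrist'); im=robot.snapshot('wrist'); cv2.imwrite('pics/w1.png',im)
print(spot('wrist','tongue_tip',p),spot('wrist','mouth',p))
np.save('w1.npy',p,allow_pickle=True)
go([0.509,0.268,0.1],np.radians(97.5))
E
```

```text
t 2.85 tcp [0.4466 0.1875 0.2002] rpy [-1.571 -0.004  0.104] F [-0.2 -0.  -0.1] w 0.06
[(0.87, array([0.3484, 0.3455, 0.0209])), (0.64, array([0.5069, 0.2727, 0.0162]))] [(0.89, array([0.528 , 0.3476, 0.0535])), (0.45, array([0.5082, 0.2761, 0.0168]))]
rotvec [-0.0002 -0.024   0.0037] shift tool now [0.0703 0.1004 0.0733] world [ 0.0625  0.0804 -0.1002]
```

View pics/w1.png

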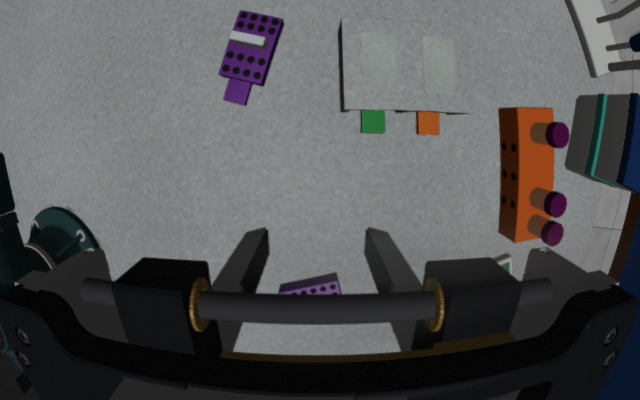

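Candidates for the block are the green tongue at (372,122), the orange tongue at (428,122) and the purple look-alike at (250,50). The green one sits in the dock bay, as described, so I'll confirm it in an enlarged crop.

```bash
python3 - <<'E'
from h import *
im=cv2.imread('pics/w1.png'); cv2.imwrite('pics/w1c.png',cv2.resize(im[10:150,330:480],None,fx=5,fy=4.2857,interpolation=cv2.INTER_CUBIC)[:600])
cv2.imwrite('pics/w1c.png',cv2.resize(im[85:145,340:480],None,fx=5.5,fy=5.5,interpolation=cv2.INTER_CUBIC))
E
```

```text
(no output)
```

View pics/w1c.png

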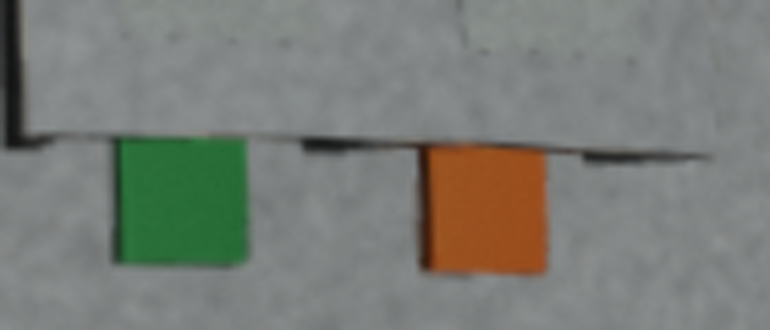

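```bash
python3 - <<'E'
from h import *
p=np.load('w1.npy',allow_pickle=True).item()
c=lambda u,v:(340+u/5.5,85+v/5.5)
A=onz('wrist',[c(124,263),c(246,263),c(428,270),c(547,272)],.016,p); print(A)
B=onz('wrist',[c(24,133),c(715,157)],.058,p); print(B, np.degrees(np.arctan2(*(B[0]-B[1])[1::-1])), np.linalg.norm(B[0]-B[1]))
E
```

```text
[[0.49774813 0.25770786 0.016     ]
 [0.52582022 0.26140599 0.016     ]
 [0.56964504 0.26609955 0.016     ]
 [0.59985828 0.27034823 0.016     ]]
[[0.46832964 0.28135499 0.058     ]
 [0.61943141 0.3007926  0.058     ]] -172.66977143655717 0.15234686208596218
```

```bash
python3 - <<'E'
from h import *
go([0.510,0.270,0.06],np.radians(97.3))
E
```

```text
rotvec [-0.0002 -0.0205  0.0037] shift tool now [0.0714 0.1405 0.0752] world [ 0.0635  0.0824 -0.1402]
```

Emit:
arm_command(series="0 -0.020 0.004 0.018 0.035 0.019 0.06;0 0 0 0.018 0.035 0.019 0.06;0 0 0 0.018 0.035 0.019 0.06;0 0 0 0.018 0.035 0.019 0.06;0 0 0 0 0 0 0.06")

```text
time: 3.5
tool_pos: [0.5137, 0.275, 0.0595]
ee_rot: [-1.57, -0.008, 0.137]
wrist_force: [0.0, -0.9, 0.0]
width: 0.0602
```

```bash
python3 - <<'E'
from h import *
st()
p=P('wrist'); im=robot.snapshot('wrist'); cv2.imwrite('pics/w2.png',im)
np.save('w2.npy',p,allow_pickle=True)
go([0.510,0.270,0.004],np.radians(97.3))
E
```

```text
t 3.5 tcp [0.5137 0.275  0.0595] rpy [-1.57  -0.008  0.137] F [ 0.  -0.9  0. ] w 0.0602
rotvec [-0.001   0.0087  0.0122] shift tool now [-0.0059  0.0586 -0.004 ] world [-0.0046 -0.0046 -0.0587]
```

View pics/w2.png

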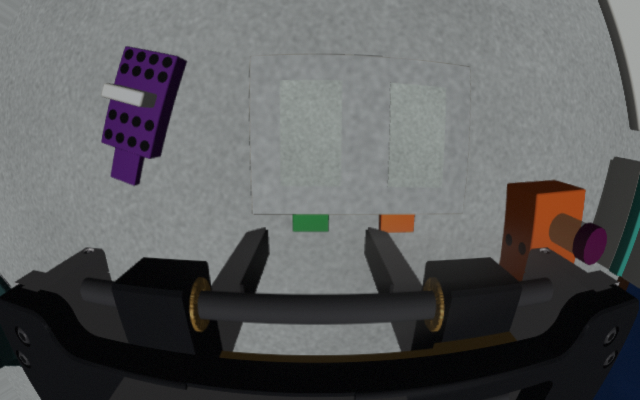

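```bash
python3 - <<'E'
from h import *
p=np.load('w2.npy',allow_pickle=True).item()
A=onz('wrist',[(293.5,231.3),(329,231.3),(380,231.5),(414,231.5)],.016,p); print(A)
B=onz('wrist',[(253,213.5),(464,214)],.058,p); print(B, np.degrees(np.arctan2(*(B[0]-B[1])[1::-1])))
E
```

```text
[[0.49733438 0.2581001  0.016     ]
 [0.52668513 0.26206661 0.016     ]
 [0.56974959 0.26730215 0.016     ]
 [0.6001335  0.27084826 0.016     ]]
[[0.46907218 0.28187419 0.058     ]
 [0.62045796 0.30130245 0.058     ]] -172.68685990131033
```

Emit:
arm_command(series="0 0.008 0.012 -0.004 0.02 -0.003 0.06;0 0 0 0 0 0 0.06;0 0 0 0 0 0 0.06")

```text
time: 3.85
tool_pos: [0.5127, 0.2702, 0.046]
ee_rot: [-1.569, -0.006, 0.128]
wrist_force: [0.4, 1.1, -0.4]
width: 0.0598
```

```bash
python3 - <<'E'
from h import *
st()
go([0.510,0.270,0.004],np.radians(97.3))
E
```

```text
t 3.85 tcp [0.5127 0.2702 0.046 ] rpy [-1.569 -0.006  0.128] F [ 0.4  1.1 -0.4] w 0.0598
rotvec [-0.0021  0.0011  0.0059] shift tool now [-0.003  0.042  0.   ] world [-0.0027 -0.0002 -0.042 ]
```

Emit:
arm_command(series="0 0 0.005 -0.003 0.015 0.001 0.06;0 0 0 0 0.015 0.001 0.06;0 0 0 0 0.005 0 0.06;0 0 0 0 0 0 0.06")

```text
time: 4.25
tool_pos: [0.5105, 0.2714, 0.0116]
ee_rot: [-1.567, -0.006, 0.127]
wrist_force: [-0.2, 0.4, -0.6]
width: 0.06
```

```bash
python3 - <<'E'
from h import *
st()
go([0.5103,0.272,0.004],np.radians(97.3))
E
```

```text
t 4.25 tcp [0.5105 0.2714 0.0116] rpy [-1.567 -0.006  0.127] F [-0.2  0.4 -0.6] w 0.06
rotvec [-0.0034  0.      0.0061] shift tool now [-0.0002  0.0076  0.0006] world [-0.0002  0.0006 -0.0076]
```

Emit:
arm_command(series="0 0 0.003 0 0.007 0 0.06;0 0 0 0 0 0 0.06")

```text
time: 4.45
tool_pos: [0.5104, 0.2714, 0.0039]
ee_rot: [-1.568, -0.003, 0.128]
wrist_force: [-0.5, -0.3, -0.4]
width: 0.0603
```

Emit:
arm_command(series="0 0 0 0 0 0 0.02;0 0 0 0 0 0 0.02;0 0 0 0 0 0 0.02;0 0 0 0 0 0 0.02;0 0 0 0 0 0 0.02;0 0 0 0 0 0 0.02")

```text
time: 5.05
tool_pos: [0.5116, 0.2719, 0.0051]
ee_rot: [-1.567, -0.005, 0.128]
wrist_force: [0.4, -0.3, -0.2]
width: 0.0203
```

The fingers closed to 20 mm, but the tongue is 30 mm wide, so they missed it. I'll look again.

```bash
python3 - <<'E'
from h import *
st()
for n in ['wrist','top','scene']:
    im=robot.snapshot(n); cv2.imwrite(f'pics/{n}3.png',im)
    if n=='top': cv2.imwrite('pics/c3.png',cv2.resize(im[150:270,110:260],None,fx=5,fy=5,interpolation=cv2.INTER_CUBIC))
    if n=='scene': cv2.imwrite('pics/c4.png',cv2.resize(im[230:370,370:530],None,fx=4.2,fy=4.2,interpolation=cv2.INTER_CUBIC))
E
```

```text
t 5.05 tcp [0.5116 0.2719 0.0051] rpy [-1.567 -0.005  0.128] F [ 0.4 -0.3 -0.2] w 0.0203
```

View pics/wrist3.png

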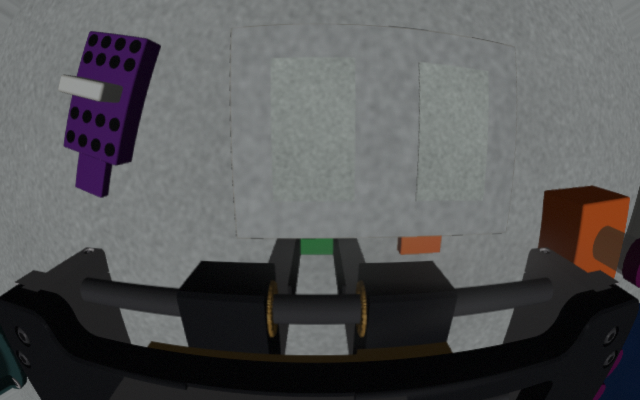

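View pics/c3.png

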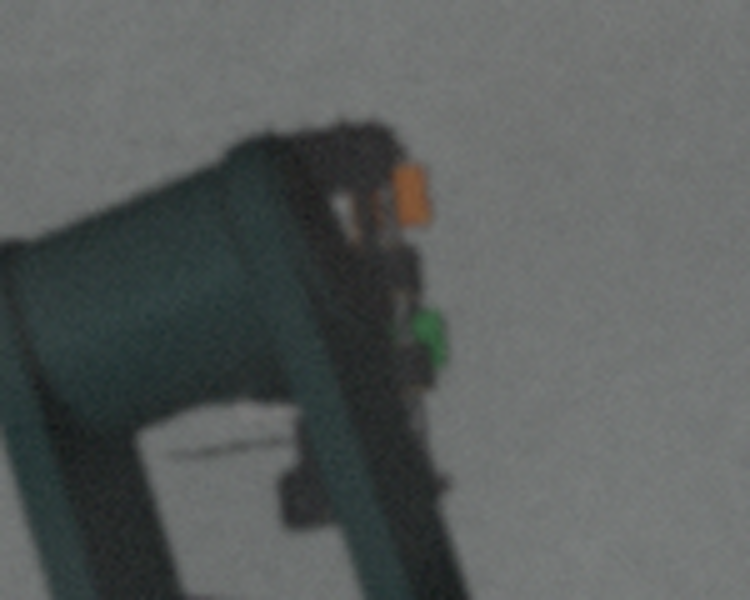

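View pics/c4.png

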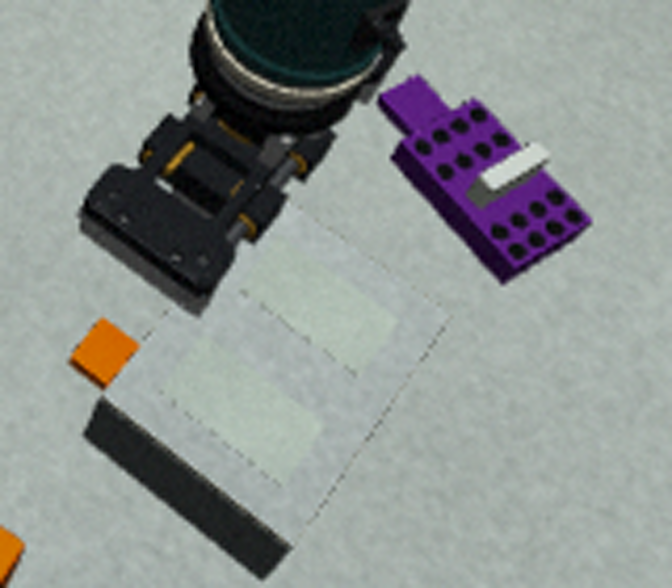

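```bash
python3 - <<'E'
from h import *
o=st(); R=Rt(o['ee_rot']); t=o['tool_pos']
for q in [(0,0,0),(.0102,0,0),(-.0102,0,0),(.0102,0,.008),(.0102,0,-.008),(.0227,0,.008),(0.01,-.0188,0),(0.01,-.0188,.008)]:
    print(q,np.round(proj('wrist',t+R@np.array(q))[0],1))
f=frame((0.512,0.2601,0),np.radians(97.3))
for q in [(0,-15,16),(0,15,16),(30,-15,16),(30,15,16),(0,15,6)]: print(q,np.round(proj('wrist',f(np.array(q)/1000))[0],1))
im=cv2.imread('pics/wrist3.png'); cv2.imwrite('pics/c5.png',cv2.resize(im[220:300,250:380],None,fx=6,fy=6,interpolation=cv2.INTER_CUBIC))
E
```

```text
t 5.2 tcp [0.5115 0.2719 0.005 ] rpy [-1.567 -0.005  0.128] F [ 0.4  0.1 -0.1] w 0.0199
(0, 0, 0) [316.  232.2]
(0.0102, 0, 0) [330.9 232.2]
(-0.0102, 0, 0) [301.2 232.2]
(0.0102, 0, 0.008) [331.1 221.1]
(0.0102, 0, -0.008) [330.8 243. ]
(0.0227, 0, 0.008) [349.4 221. ]
(0.01, -0.0188, 0) [331.9 242.1]
(0.01, -0.0188, 0.008) [332.1 230.1]
(0, -15, 16) [337.2 254.2]
(0, 15, 16) [292.1 254.3]
(30, -15, 16) [338.1 210.8]
(30, 15, 16) [291.  210.8]
(0, 15, 6) [293.1 248.6]
```

View pics/c5.png

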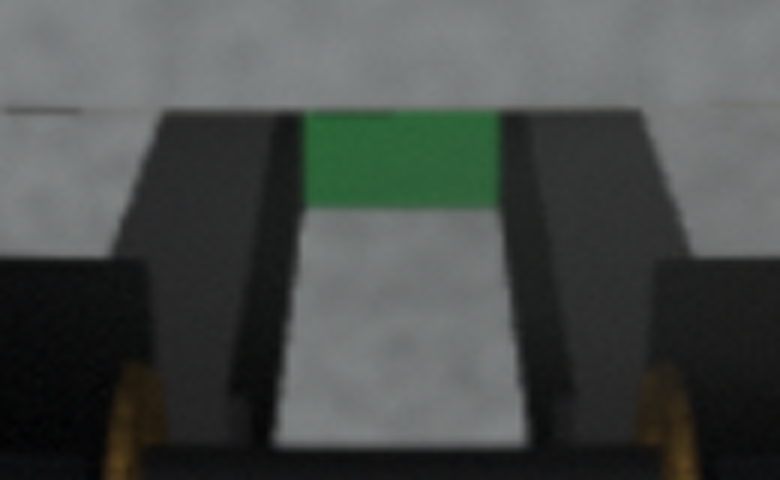

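The gap between the fingers covers the tongue's sides in the picture. The real fingertips therefore sit higher than the stated TCP at this opening, and they closed above the tongue. I'll open just wider than the tongue and feel downward in small steps.

Emit:
arm_command(series="0 0 0.003 -0.001 0 0 0.045;0 0 0 0 0 0 0.045;0 0 0 0 0 0 0.045;0 0 0 0 0.003 0 0.045;0 0 0 0 0 0 0.045")

```text
time: 5.7
tool_pos: [0.5103, 0.2717, 0.0017]
ee_rot: [-1.567, -0.001, 0.128]
wrist_force: [0.1, 0.3, 0.3]
width: 0.0449
```

Emit:
arm_command(series="0 0 0 0 0.003 0 0.045;0 0 0 0 0 0 0.045")

```text
time: 5.9
tool_pos: [0.5102, 0.2717, -0.0018]
ee_rot: [-1.567, -0.001, 0.128]
wrist_force: [-0.0, -0.3, 0.4]
width: 0.045
```

Emit:
arm_command(series="0 0 0 0 0.003 0 0.045;0 0 0 0 0 0 0.045")

```text
time: 6.1
tool_pos: [0.5101, 0.2717, -0.0052]
ee_rot: [-1.567, -0.001, 0.128]
wrist_force: [0.2, 0.4, -0.4]
width: 0.0451
```

Emit:
arm_command(series="0 0 0 0 0.003 0 0.045;0 0 0 0 0 0 0.045")

```text
time: 6.3
tool_pos: [0.5101, 0.2717, -0.0085]
ee_rot: [-1.567, -0.001, 0.128]
wrist_force: [0.4, -1.0, -0.1]
width: 0.0449
```

Emit:
arm_command(series="0 0 0 0 0.002 0 0.045;0 0 0 0 0 0 0.045")

```text
time: 6.5
tool_pos: [0.51, 0.2717, -0.0108]
ee_rot: [-1.567, -0.001, 0.128]
wrist_force: [0.2, 0.2, -0.3]
width: 0.0449
```

Emit:
arm_command(series="0 0 0 0 0.002 0 0.045;0 0 0 0 0 0 0.045")

```text
time: 6.7
tool_pos: [0.5101, 0.2717, -0.0129]
ee_rot: [-1.567, -0.001, 0.128]
wrist_force: [0.8, 0.5, -0.3]
width: 0.0451
```

Emit:
arm_command(series="0 0 0 0 0 0 0.025;0 0 0 0 0 0 0.025;0 0 0 0 0 0 0.025;0 0 0 0 0 0 0.025")

```text
time: 7.1
tool_pos: [0.5101, 0.2717, -0.0128]
ee_rot: [-1.567, -0.001, 0.128]
wrist_force: [0.1, 0.4, -0.2]
width: 0.0297
```

Gripped at 29.7 mm. Now I'll draw the block straight out.

Emit:
arm_command(series="0 0 0 0 0 -0.01 0.02;0 0 0 0 0 -0.015 0.02;0 0 0 0 0 0 0.02")

```text
time: 7.4
tool_pos: [0.5135, 0.2455, -0.0128]
ee_rot: [-1.567, -0.001, 0.129]
wrist_force: [0.4, -1.1, 0.5]
width: 0.0293
```

```bash
python3 - <<'E'
from h import *
st()
p=P('wrist');np.save('w4.npy',p,allow_pickle=True); im=robot.snapshot('wrist'); cv2.imwrite('pics/w4.png',im)
E
```

```text
t 7.4 tcp [ 0.5135  0.2455 -0.0128] rpy [-1.567e+00 -1.000e-03  1.290e-01] F [ 0.4 -1.1  0.5] w 0.0293
```

View pics/w4.png

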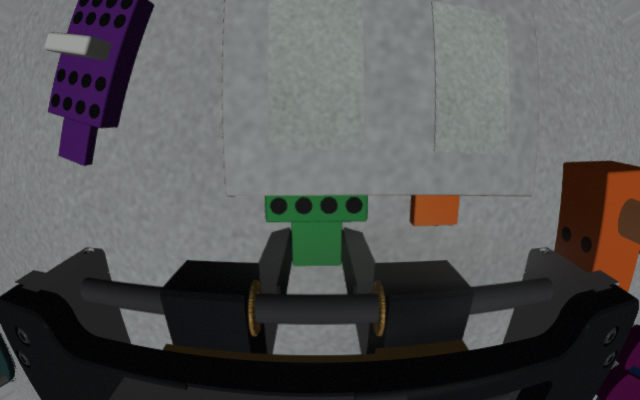

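The block follows the gripper and the orange tongue hasn't moved. I'll keep pulling.

Emit:
arm_command(series="0 0 0 0 0 -0.018 0.02;0 0 0 0 0 -0.018 0.02;0 0 0 0 0 -0.018 0.02;0 0 0 0 0 0 0.02")

```text
time: 7.85
tool_pos: [0.5207, 0.1912, -0.0128]
ee_rot: [-1.564, -0.002, 0.128]
wrist_force: [0.3, -0.8, -0.9]
width: 0.0297
```

Emit:
arm_command(series="0 0 0 0 0 -0.018 0.02;0 0 0 0 0 -0.018 0.02;0 0 0 0 0 -0.010 0.02;0 0 0 0 0 0 0.02")

```text
time: 8.25
tool_pos: [0.5267, 0.147, -0.0128]
ee_rot: [-1.56, -0.003, 0.127]
wrist_force: [0.2, -1.4, -1.1]
width: 0.0295
```

```bash
python3 - <<'E'
from h import *
st()
p=P('wrist');np.save('w5.npy',p,allow_pickle=True); im=robot.snapshot('wrist'); cv2.imwrite('pics/w5.png',im)
E
```

```text
t 8.25 tcp [ 0.5267  0.147  -0.0128] rpy [-1.56  -0.003  0.127] F [ 0.2 -1.4 -1.1] w 0.0295
```

View pics/w5.png

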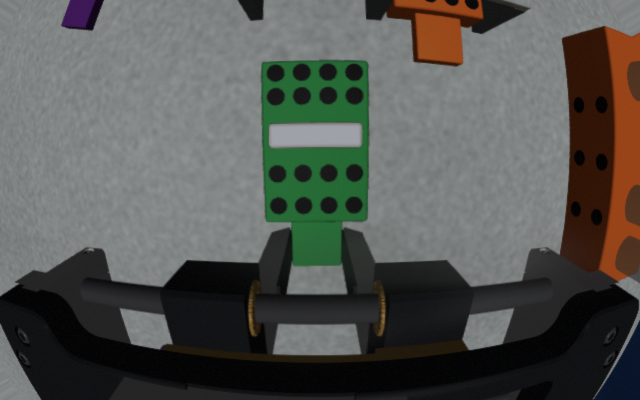

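Emit:
arm_command(series="0 0 0 0 0 0 0.05;0 0 0 0 0 0 0.05;0 0 0 0 0 0 0.05;0 0 0 0 0 0 0.05")

```text
time: 8.7
tool_pos: [0.5263, 0.1499, -0.0128]
ee_rot: [-1.559, -0.003, 0.13]
wrist_force: [0.4, -0.0, -0.8]
width: 0.0496
```

Emit:
arm_command(series="0 0 0 0 -0.02 0 0.05;0 0 0 0 -0.04 0 0.05;0 0 0 0 -0.05 -0.02 0.05;0 0 0 0 -0.04 -0.02 0.05;0 0 0 0 0 0 0.05")

```text
time: 9.2
tool_pos: [0.5293, 0.1094, 0.138]
ee_rot: [-1.56, 0.004, 0.134]
wrist_force: [1.5, 0.4, 0.2]
width: 0.0502
```

```bash
python3 - <<'E'
from h import *
st()
p=P('wrist');np.save('w6.npy',p,allow_pickle=True); im=robot.snapshot('wrist'); cv2.imwrite('pics/w6.png',im)
cv2.imwrite('pics/w6c.png',cv2.resize(im[60:260,230:430],None,fx=3,fy=3,interpolation=cv2.INTER_CUBIC))
E
```

```text
t 9.2 tcp [0.5293 0.1094 0.138 ] rpy [-1.56   0.004  0.134] F [1.5 0.4 0.2] w 0.0502
```

View pics/w6.png

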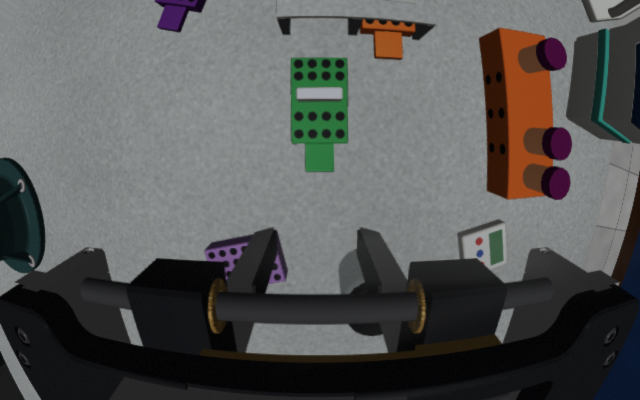

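View pics/w6c.png

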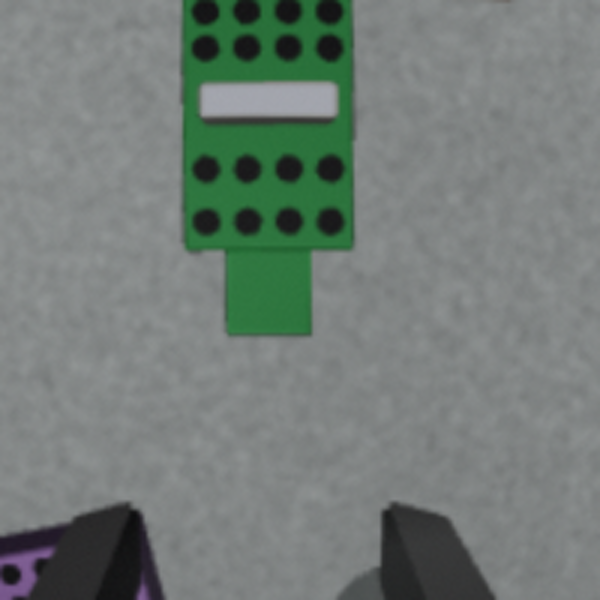

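```bash
cat > fit.py <<'E'
from h import *
from scipy.optimize import least_squares
def fitblock(p,obs,n='wrist',x0=(0.53,0.2,1.7)):
    # obs: list of (local mm xyz, uv)
    L=np.array([q for q,_ in obs])/1000.; U=np.array([u for _,u in obs])
    f=lambda s:(proj(n,frame((s[0],s[1],s[3] if len(s)>3 else 0),s[2])(L),p)-U).ravel()
    r=least_squares(f,x0,loss='soft_l1'); print('pose',np.round(r.x,4),'deg',np.degrees(r.x[2]),'res',np.round(r.fun,1)); return r.x
E
python3 - <<'E'
from fit import *
p=np.load('w6.npy',allow_pickle=True).item()
c=lambda u,v:(230+u/3,60+v/3)
s=fitblock(p,[((-45,29,22),c(187,248)),((-45,-29,22),c(352,248)),((-75,15,16),c(227,335)),((-75,-15,16),c(312,335)),
 ((10,22,46),c(200,83)),((10,-22,46),c(338,84)),((-2,22,46),c(200,112)),((-2,-22,46),c(337,114)),((45,29,22),(291.5,58)),((45,-29,22),(348.5,58))])
f=frame((s[0],s[1],0),s[2]); print('rib',f([.004,0,.034]))
print(robot.get_obs()['joint_positions'])
h=s[2]
for a in (1,-1): go(f([.004,0,0])[0]+[0,0,.08],h+a*np.pi/2)
E
```

```text
pose [0.519  0.2096 1.7046] deg 97.66658826189503 res [-1.   0.7  0.8  0.8 -0.2 -0.1 -0.1 -0.1 -0.2 -1.   0.7 -1.2 -0.2  1.8
  1.1  1.2 -0.3 -0.8 -0.3 -0.7]
rib [[0.51845033 0.21355407 0.034     ]]
[ 0.09249453  0.0836993   1.47106056  0.01204959  1.5958925  -0.04187665]
rotvec [-0.0165 -1.57    0.003 ] shift tool now [0.0053 0.0563 0.1029] world [-0.0091  0.1033 -0.0551]
rotvec [-0.003   1.5716 -0.0165] shift tool now [0.0053 0.0563 0.1029] world [-0.0091  0.1033 -0.0551]
```

Emit:
arm_command(series="0 0 0 0.002 0 0.033 0.05;0 0 0 0.002 0 0.033 0.05;0 0 0 0.001 0 0.033 0.05;0 0.143 0 0 0 0 0.05;0 0.143 0 0 0 0 0.05;0 0.143 0 0 0 0 0.05;0 0.143 0 0 0 0 0.05;0 0.143 0 0 0 0 0.05;0 0.143 0 0 0 0 0.05;0 0.143 0 0 0 0 0.05;0 0.143 0 0 0 0 0.05;0 0.143 0 0 0 0 0.05")

```text
time: 10.45
tool_pos: [0.5018, 0.218, 0.1078]
ee_rot: [-1.621, 0.023, -1.198]
wrist_force: [0.7, -0.6, 0.5]
width: 0.0498
```

Emit:
arm_command(series="0 0.140 0 0 0 0 0.05;0 0.12 0 0 0 0 0.05;0 0 0 0 0 0 0.05;0 0 0 0 0 0 0.05")

```text
time: 10.85
tool_pos: [0.4956, 0.2193, 0.0983]
ee_rot: [-1.641, 0.007, -1.464]
wrist_force: [0.8, -0.7, 1.2]
width: 0.0499
```

```bash
python3 - <<'E'
from h import *
st()
p=P('wrist');np.save('w7.npy',p,allow_pickle=True); im=robot.snapshot('wrist'); cv2.imwrite('pics/w7.png',im)
go([.5185,.2136,.06],np.radians(7.5))
E
```

```text
t 10.85 tcp [0.4956 0.2193 0.0983] rpy [-1.641  0.007 -1.464] F [ 0.8 -0.7  1.2] w 0.0499
rotvec [ 0.071  -0.0238 -0.0079] shift tool now [0.0083 0.0364 0.025 ] world [ 0.0231 -0.0056 -0.0381]
```

View pics/w7.png

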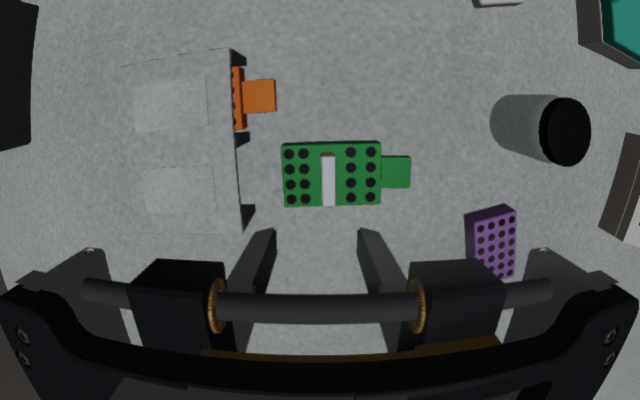

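Emit:
arm_command(series="0.035 -0.012 -0.004 0.004 0 0.012 0.05;0.035 -0.012 -0.004 0.004 0 0.012 0.05;0 0 0 0 0 0 0.05;0 0 0 0 0 0 0.05")

```text
time: 11.3
tool_pos: [0.5191, 0.2144, 0.0945]
ee_rot: [-1.574, -0.0, -1.432]
wrist_force: [0.5, -0.0, 0.1]
width: 0.0501
```

```bash
python3 - <<'E'
from h import *
st()
p=P('wrist');np.save('w8.npy',p,allow_pickle=True); im=robot.snapshot('wrist'); cv2.imwrite('pics/w8.png',im)
go([.5185,.2136,.06],np.radians(7.5))
cv2.imwrite('pics/w8c.png',cv2.resize(im[110:270,240:440],None,fx=4,fy=3.75,interpolation=cv2.INTER_CUBIC))
E
```

```text
t 11.3 tcp [0.5191 0.2144 0.0945] rpy [-1.574 -0.    -1.432] F [ 0.5 -0.   0.1] w 0.0501
rotvec [0.0033 0.0079 0.0003] shift tool now [ 0.0007  0.0345 -0.0006] world [-0.0006 -0.0008 -0.0345]
```

View pics/w8c.png

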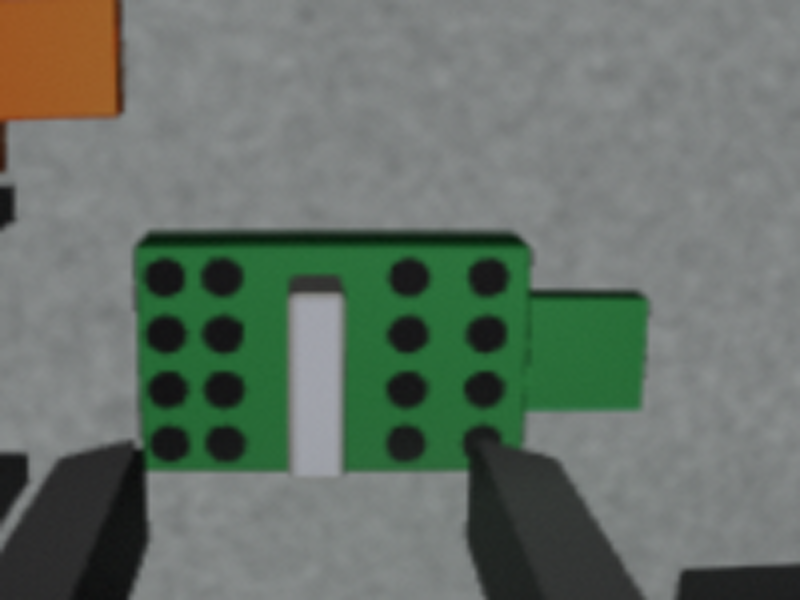

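```bash
python3 - <<'E'
from fit import *
p=np.load('w8.npy',allow_pickle=True).item()
c=lambda u,v:(240+u/4,110+v/3.75)
s=fitblock(p,[((45,-29,22),c(137,247)),((-45,-29,22),c(530,247)),((45,29,22),c(147,468)),((-45,29,22),c(522,470)),((-75,-15,16),c(648,300)),((-75,15,16),c(640,410)),
((10,-22,46),c(290,293)),((-2,-22,46),c(343,293)),((10,22,46),c(290,474)),((-2,22,46),c(342,476))],x0=(.519,.21,1.704))
f=frame((s[0],s[1],0),s[2]); print('rib',f([.004,0,.034]))
go(f([.004,0,0])[0]+[0,0,.013],s[2]-np.pi/2)
E
```

```text
pose [0.5181 0.2093 1.7064] deg 97.77220289186016 res [-1.  -1.1  0.9 -0.7 -1.5  0.9 -0.1  0.5  0.6 -0.7  0.4  0.4 -0.6 -0.5
  0.8 -0.4 -0.5  1.7  0.5  1.2]
rib [[0.5175728  0.21327183 0.034     ]]
rotvec [0.0033 0.0032 0.0003] shift tool now [ 0.0009  0.0815 -0.0014] world [-0.0016 -0.0011 -0.0815]
```

Emit:
arm_command(series="0 0.003 0 0.001 0.03 -0.001 0.045;0 0 0 0 0.03 0 0.045;0 0 0 0 0.01 0 0.045;0 0 0 0 0 0 0.045")

```text
time: 11.75
tool_pos: [0.519, 0.2143, 0.0247]
ee_rot: [-1.571, 0.001, -1.434]
wrist_force: [0.3, -0.2, 0.5]
width: 0.045
```

```bash
python3 - <<'E'
from h import *
st();go([.5176,.2133,.013],np.radians(7.75))
E
```

```text
t 11.75 tcp [0.519  0.2143 0.0247] rpy [-1.571e+00  1.000e-03 -1.434e+00] F [ 0.3 -0.2  0.5] w 0.045
rotvec [ 0.0007  0.002  -0.001 ] shift tool now [ 0.0008  0.0117 -0.0015] world [-0.0014 -0.001  -0.0117]
```

Emit:
arm_command(series="0 0.002 0 0.001 0.010 -0.0015 0.045;0 0 0 0 0 0 0.045;0 0 0 0 0 0 0.006;0 0 0 0 0 0 0.006;0 0 0 0 0 0 0.006;0 0 0 0 0 0 0.006;0 0 0 0 0 0 0.006")

```text
time: 12.45
tool_pos: [0.5209, 0.2141, 0.0193]
ee_rot: [-1.563, 0.002, -1.435]
wrist_force: [-0.5, -0.1, -1.7]
width: 0.0117
```

Emit:
arm_command(series="0 0 0 0 -0.02 0 0.004;0 0 0 0 -0.04 0 0.004;0 0 0 0 -0.04 0 0.004;0 0 0 0 -0.04 0 0.004;0 0 0 0 -0.03 0 0.004;0 0 0 0 0 0 0.004")

```text
time: 13.05
tool_pos: [0.5166, 0.2129, 0.1899]
ee_rot: [-1.575, 0.001, -1.435]
wrist_force: [0.1, 0.3, -0.5]
width: 0.0115
```

```bash
python3 - <<'E'
from h import *
st();go([.40,-.26,.2],np.radians(-4.5))
p=P('wrist');np.save('w9.npy',p,allow_pickle=True); im=robot.snapshot('wrist'); cv2.imwrite('pics/w9.png',im)
E
```

```text
t 13.05 tcp [0.5166 0.2129 0.1899] rpy [-1.575e+00  1.000e-03 -1.435e+00] F [ 0.1  0.3 -0.5] w 0.0115
rotvec [ 0.0042  0.2141 -0.0007] shift tool now [ 0.4528 -0.0099 -0.1794] world [-0.1166 -0.4729  0.0101]
```

View pics/w9.png

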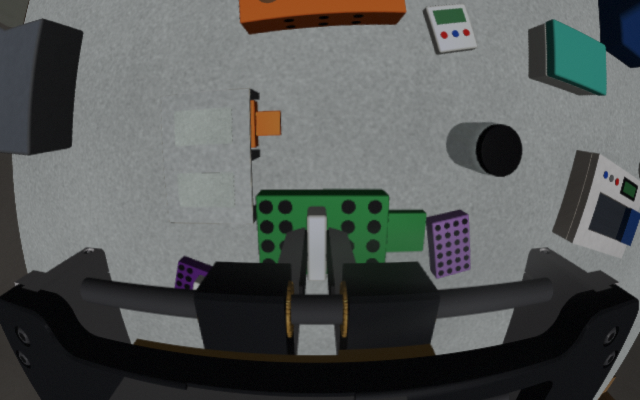

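Emit:
arm_command(series="0 0 0 0.020 0 -0.008 0.004;0 0 0 0.035 -0.001 -0.015 0.004;0 0 0 0.035 -0.001 -0.015 0.004;0 0 0 0.035 -0.001 -0.015 0.004;0 0 0 0.035 -0.001 -0.015 0.004;0 0 0 0.035 -0.001 -0.015 0.004;0 0 0 0.035 -0.001 -0.015 0.004;0 0 0 0.035 -0.001 -0.015 0.004;0 0 0 0.035 -0.001 -0.015 0.004;0 0 0 0.035 -0.001 -0.015 0.004;0 0 0 0.035 -0.001 -0.015 0.004;0 0 0 0.025 -0.001 -0.012 0.004")

```text
time: 14.3
tool_pos: [0.3811, -0.2099, 0.1613]
ee_rot: [-1.635, 0.021, -1.426]
wrist_force: [0.2, 1.1, -2.1]
width: 0.0118
```

```bash
python3 - <<'E'
from h import *
st();go([.40,-.26,.2],np.radians(-4.5))
E
```

```text
t 14.3 tcp [ 0.3811 -0.2099  0.1613] rpy [-1.635  0.021 -1.426] F [ 0.2  1.1 -2.1] w 0.0118
rotvec [ 0.0664  0.2242 -0.0138] shift tool now [ 0.0514 -0.0404  0.0089] world [ 0.0189 -0.0501  0.0387]
```

Emit:
arm_command(series="0.033 0.10 -0.007 0.025 -0.020 0.005 0.004;0.033 0.10 -0.007 0.025 -0.020 0.005 0.004;0 0 0 0 0 0 0.004;0 0 0 0 0 0 0.004")

```text
time: 14.7
tool_pos: [0.391, -0.2602, 0.1863]
ee_rot: [-1.589, 0.014, -1.639]
wrist_force: [-0.1, -0.2, -1.8]
width: 0.0117
```

```bash
python3 - <<'E'
from h import *
st();go([.40,-.26,.2],np.radians(-4.5))
p=P('wrist');np.save('w10.npy',p,allow_pickle=True); im=robot.snapshot('wrist'); cv2.imwrite('pics/w10.png',im)
E
```

```text
t 14.7 tcp [ 0.391  -0.2602  0.1863] rpy [-1.589  0.014 -1.639] F [-0.1 -0.2 -1.8] w 0.0117
rotvec [ 0.0188  0.0105 -0.0143] shift tool now [-0.001  -0.0139  0.0087] world [0.009  0.0002 0.0137]
```

View pics/w10.png

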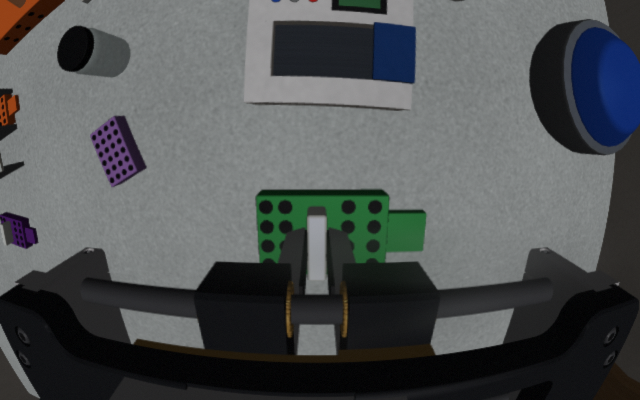

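Emit:
arm_command(series="0.009 0.005 -0.007 0 -0.015 0.02 0.004;0.009 0.005 -0.007 0 -0.015 0.02 0.004;0 0 0 0 -0.01 0.015 0.004;0 0 0 0 0 0 0.004;0 0 0 0 0 0 0.004")

```text
time: 15.25
tool_pos: [0.4446, -0.2561, 0.2159]
ee_rot: [-1.588, 0.011, -1.638]
wrist_force: [-0.3, -0.1, -2.9]
width: 0.0116
```

```bash
python3 - <<'E'
from h import *
st()
p=P('wrist');np.save('w11.npy',p,allow_pickle=True); im=robot.snapshot('wrist'); cv2.imwrite('pics/w11.png',im)
cv2.imwrite('pics/w11c.png',cv2.resize(im[0:190,230:430],None,fx=4,fy=3.15,interpolation=cv2.INTER_CUBIC))
cv2.imwrite('pics/w11c.png',cv2.resize(im[20:170,220:420],None,fx=4,fy=4,interpolation=cv2.INTER_CUBIC))
E
```

```text
t 15.25 tcp [ 0.4446 -0.2561  0.2159] rpy [-1.588  0.011 -1.638] F [-0.3 -0.1 -2.9] w 0.0116
```

View pics/w11.png

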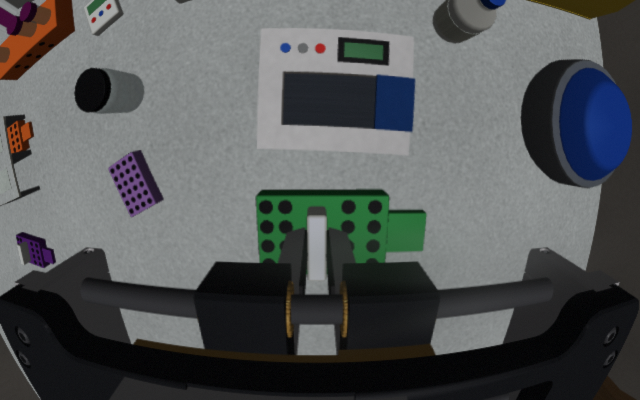

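View pics/w11c.png

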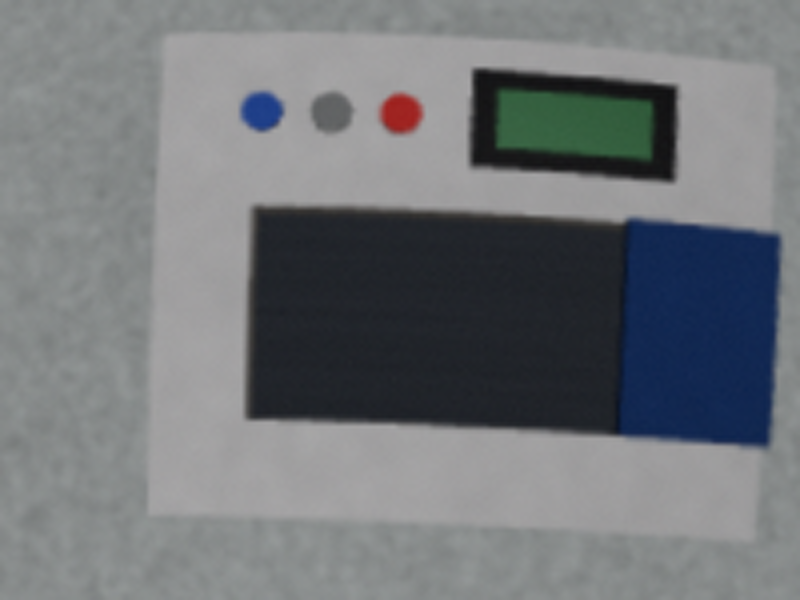

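```bash
python3 - <<'E'
from fit import *
p=np.load('w11.npy',allow_pickle=True).item()
c=lambda u,v:(220+u/4,20+v/4)
obs=[((75,-85,56),c(163,36)),((-105,-85,56),c(773,67)),((75,60,56),c(150,515)),((-105,60,56),c(755,541)),((46.75,-31.5,56),c(254,207)),((46.75,31.5,56),c(248,418)),
((-60,-31.5,65.5),c(627,220)),((-60,31.5,65.5),c(618,434)),((-105,-31.5,65.5),c(779,235)),((-105,31.5,65.5),c(769,446))]
fitblock(p,obs,x0=(.535,-.28,1.49)); fitblock(p,obs,x0=(.535,-.28,1.49,0))
# top cam
d=lambda u,v:(365+u/6,150+v/6)
obs2=[((75,-85,56),d(87,78)),((-105,-85,56),d(522,112)),((75,60,56),d(62,428)),((-105,60,56),d(497,460)),((46.75,-31.5,56),d(150,213)),((46.75,31.5,56),d(143,360)),((-60,-31.5,65.5),d(407,236)),((-60,31.5,65.5),d(403,378)),((-105,-31.5,65.5),d(518,240)),((-105,31.5,65.5),d(508,388))]
fitblock(P('top'),obs2,n='top',x0=(.535,-.28,1.49))
im=cv2.imread('pics/w11.png'); cv2.imwrite('pics/w11d.png',cv2.resize(im[180:280,245:435],None,fx=4.2,fy=4.2,interpolation=cv2.INTER_CUBIC))
E
```

```text
pose [ 0.5433 -0.2668  1.4688] deg 84.1551005809972 res [ 0.  -0.3  0.4 -0.2 -0.5  0.3 -0.1  0.  -0.7 -0.2 -0.8  0.7  0.4 -0.7
  0.3  0.5  0.5 -0.6  0.4  0.4]
pose [ 0.5435 -0.267   1.4687 -0.0024] deg 84.1523389688041 res [ 0.6  0.1 -0.   0.2  0.1  0.  -0.4 -0.3 -0.2 -0.  -0.4  0.5  0.2 -0.5
  0.1  0.3  0.1 -0.4  0.   0.2]
pose [ 0.5426 -0.2688  1.4713] deg 84.30185931426695 res [ 0.3  0.  -0.5  0.2  0.5 -0.3  0.3  0.1 -0.3 -0.3 -0.8  0.4  0.4 -1.1
 -0.4  0.6  0.  -0.3  0.2  0.4]
```

View pics/w11d.png

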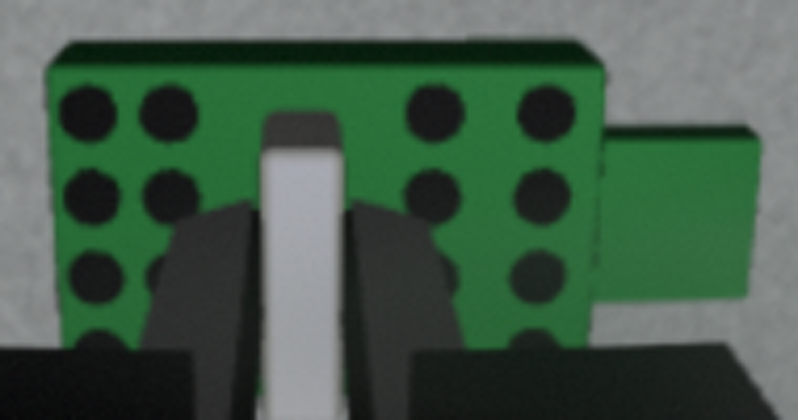

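```bash
cat > held.py <<'E'
from h import *
from scipy.optimize import least_squares
B0=np.array([[-1,0,0],[0,0,-1],[0,-1,0.]])  # columns: block x,y,z in tool
def heldpts(q,s):
    R=B0@Rn.from_rotvec(s[3:]).as_matrix(); return np.atleast_2d(q)@R.T+s[:3]
def toolworld(): 
    o=robot.get_obs(); return Rt(o['ee_rot']),o['tool_pos']
E
python3 - <<'E'
from held import *
p=np.load('w11.npy',allow_pickle=True).item()
R,t=Rt([-1.588,.011,-1.638]),np.array([.4446,-.2561,.2159])
c=lambda u,v:(245+u/4.2,180+v/4.2)
obs=[((45,-29,22),c(48,66)),((-45,-29,22),c(605,66)),((45,-29,0),c(75,41)),((-45,-29,0),c(575,41)),((-75,-15,16),c(761,140)),((-75,15,16),c(747,296)),
((10,-22,46),c(262,150)),((-2,-22,46),c(343,150)),((10,-22,22),c(265,113)),((-2,-22,22),c(337,113))]
L=np.array([a for a,_ in obs])/1e3;U=np.array([b for _,b in obs])
f=lambda s:np.r_[(proj('wrist',heldpts(L,s)@R.T+t,p)-U).ravel(), s[3:]*20]
r=least_squares(f,[.004,.02,0,0,0,0],loss='soft_l1');print(np.round(r.x,4),np.round(r.fun,1))
np.save('held.npy',r.x)
E
```

```text
[ 0.0035  0.0233 -0.0054  0.0112  0.0086  0.006 ] [ 0.2  0.6  0.   0.1 -0.5  0.3  0.8 -0.1 -0.3 -0.4 -0.6  0.8 -0.6  0.2
  0.1  0.1  0.1 -0.7  0.7 -0.8  0.2  0.2  0.1]
```

```bash
cat > way.py <<'E'
from held import *
H0=np.array([.543,-.268,0.]); HY=np.radians(84.2)
OFF=np.array([.004,.0205,-.0045])  # block origin in tool
def blockpose(a,dx=0,dy=0,d=0):
    c,s=np.cos(a),np.sin(a)
    bx=-.015+.015*c+.008*s+dx; bz=.040+max(.075*s-.006*c,.045*s)+d
    RH=Rn.from_euler('z',HY).as_matrix(); return RH@Rn.from_euler('y',-a).as_matrix(), RH@np.array([bx,dy,bz])+H0
def way(a,dx=0,dy=0,d=0):
    Rb,tb=blockpose(a,dx/1e3,dy/1e3,d/1e3); Rtool=Rb@B0.T; tt=tb-Rtool@OFF
    R,t=toolworld(); rv=Rn.from_matrix(R.T@Rtool).as_rotvec(); sh=R.T@(tt-t)
    print('way',a,dx,dy,d,'-> rot',np.round(rv,4),'shift(tool now)',np.round(sh*1e3,1),'mm; goal tcp',np.round(tt,4))
def where():
    o=st(); R,t=Rt(o['ee_rot']),o['tool_pos']; RH=Rn.from_euler('z',HY).as_matrix()
    Rb=RH.T@R@B0; tb=RH.T@(t+R@OFF-H0)
    a=-np.arcsin(-Rb[2,0]); a=np.arcsin(Rb[2,0])
    f=lambda x,z:tb+Rb@np.array([x,0,z])/1e3
    print('a',round(a,3),'roll',round(np.arctan2(Rb[2,1],Rb[2,2]),3),'yaw',round(np.arctan2(Rb[1,0],Rb[0,0]),3),'orig mm',np.round(tb*1e3,1),'tip lo',np.round(f(-75,6)*1e3,1),'tip hi',np.round(f(-75,16)*1e3,1),'far',np.round(f(45,0)*1e3,1),'F in H',np.round(RH.T@o['wrist_force'],1))
E
python3 -c "
from way import *
where(); way(0,25,0,90); way(.3,25,0,60)"
```

```text
t 15.3 tcp [ 0.4444 -0.2561  0.2157] rpy [-1.588  0.012 -1.638] F [ 0.6 -0.5 -2.5] w 0.0113
a 0.012 roll 0.017 yaw 0.034 orig mm [ -2.  104.  195.3] tip lo [-77.  101.3 200.4] tip hi [-77.1 101.2 210.4] far [ 43.  105.5 195.8] F in H [-0.5 -0.6 -2.5]
way 0 25 0 90 -> rot [ 0.0175  0.0339 -0.0113] shift(tool now) [-22.8  63.7 105.7] mm; goal tcp [ 0.5504 -0.2396  0.1505]
way 0.3 25 0 60 -> rot [0.0225 0.031  0.2886] shift(tool now) [-18.1  76.9 105.8] mm; goal tcp [ 0.5499 -0.2441  0.1372]
```

Emit:
arm_command(series="0.006 0.01 0 -0.005 0.008 0.026 0.004;0.006 0.01 0 -0.005 0.008 0.026 0.004;0.006 0.01 0 -0.005 0.008 0.026 0.004;0.004 0 0 -0.005 0.008 0.024 0.004;0 0 0 0 0 0 0.004")

```text
time: 15.8
tool_pos: [0.5449, -0.2415, 0.1773]
ee_rot: [-1.574, 0.014, -1.67]
wrist_force: [0.1, -0.1, -2.9]
width: 0.0115
```

```bash
python3 - <<'E'
from way import *
where(); way(0,25,0,90); way(.3,25,0,60)
p=P('wrist');np.save('w12.npy',p,allow_pickle=True); im=robot.snapshot('wrist'); cv2.imwrite('pics/w12.png',im)
E
```

```text
t 15.8 tcp [ 0.5449 -0.2415  0.1773] rpy [-1.574  0.014 -1.67 ] F [ 0.1 -0.1 -2.9] w 0.0115
a 0.014 roll 0.003 yaw 0.002 orig mm [ 22.8   5.4 156.8] tip lo [-52.3   5.2 161.7] tip hi [-52.4   5.2 171.7] far [ 67.8   5.5 157.4] F in H [-0.1 -0.1 -2.9]
way 0 25 0 90 -> rot [ 0.0035  0.0019 -0.0136] shift(tool now) [-2.1 26.8  5.4] mm; goal tcp [ 0.5504 -0.2396  0.1505]
way 0.3 25 0 60 -> rot [0.0038 0.0014 0.2864] shift(tool now) [ 2.6 40.   5.5] mm; goal tcp [ 0.5499 -0.2441  0.1372]
```

View pics/w12.png

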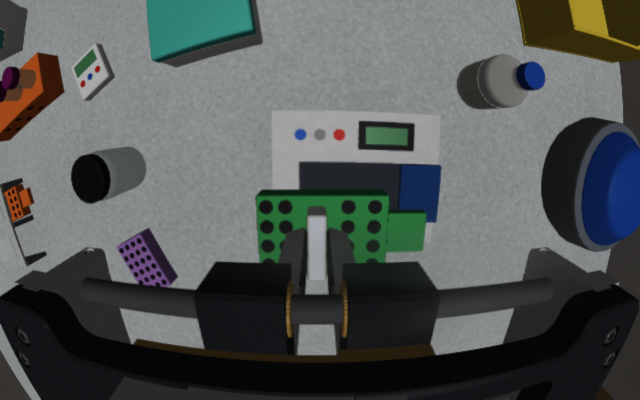

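Emit:
arm_command(series="0 0 0.10 0 0.008 0.002 0.004;0 0 0.10 0 0.008 0.002 0.004;0 0 0.08 0 0.005 0.001 0.004;0 0 0 0 0 0 0.004;0 0 0 0 0 0 0.004")

```text
time: 16.35
tool_pos: [0.544, -0.2395, 0.1583]
ee_rot: [-1.577, 0.299, -1.671]
wrist_force: [0.4, 0.5, -1.4]
width: 0.0114
```

```bash
python3 - <<'E'
from way import *
where(); way(.3,25,0,20)
p=P('wrist');np.save('w13.npy',p,allow_pickle=True); im=robot.snapshot('wrist'); cv2.imwrite('pics/w13.png',im)
E
```

```text
t 16.35 tcp [ 0.544  -0.2395  0.1583] rpy [-1.577  0.299 -1.671] F [ 0.4  0.5 -1.4] w 0.0114
a 0.299 roll 0.006 yaw 0.001 orig mm [ 30.7   6.5 137.6] tip lo [-42.8   6.4 121.2] tip hi [-45.7   6.3 130.8] far [ 73.7   6.5 150.9] F in H [ 0.5 -0.3 -1.4]
way 0.3 25 0 20 -> rot [0.0061 0.0006 0.0007] shift(tool now) [21.9 57.2  6.7] mm; goal tcp [ 0.5499 -0.2441  0.0972]
```

View pics/w13.png

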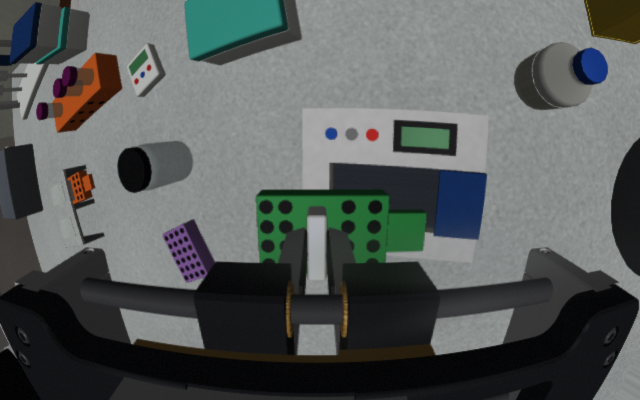

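Emit:
arm_command(series="0.006 0 0 0.007 0.019 0.002 0.004;0 0 0 0.007 0.019 0.002 0.004;0 0 0 0.006 0.017 0.002 0.004;0 0 0 0 0 0 0.004;0 0 0 0 0 0 0.004")

```text
time: 16.9
tool_pos: [0.551, -0.2407, 0.1056]
ee_rot: [-1.561, 0.287, -1.662]
wrist_force: [0.4, -0.1, -1.3]
width: 0.0118
```

```bash
python3 - <<'E'
from way import *
where(); way(.3,25,0,5); way(.3,15,0,4)
p=P('wrist');np.save('w14.npy',p,allow_pickle=True); im=robot.snapshot('wrist'); cv2.imwrite('pics/w14.png',cv2.resize(im[80:290,220:500],None,fx=2.8,fy=2.8,interpolation=cv2.INTER_CUBIC))
im=robot.snapshot('scene'); cv2.imwrite('pics/s14.png',cv2.resize(im[100:230,190:350],None,fx=4.5,fy=4.5,interpolation=cv2.INTER_CUBIC))
E
```

```text
t 16.9 tcp [ 0.551  -0.2407  0.1056] rpy [-1.561  0.287 -1.662] F [ 0.4 -0.1 -1.3] w 0.0118
a 0.287 roll -0.01 yaw 0.01 orig mm [29.9 -0.9 84.7] tip lo [-43.7  -1.5  69.2] tip hi [-46.5  -1.5  78.8] far [73.1 -0.4 97.5] F in H [-0.1 -0.4 -1.3]
way 0.3 25 0 5 -> rot [-0.0066  0.0097  0.0128] shift(tool now) [10.  21.4 -0.9] mm; goal tcp [ 0.5499 -0.2441  0.0822]
way 0.3 15 0 4 -> rot [-0.0066  0.0097  0.0128] shift(tool now) [19.9 19.5 -1. ] mm; goal tcp [ 0.5489 -0.2541  0.0812]
```

View pics/w14.png

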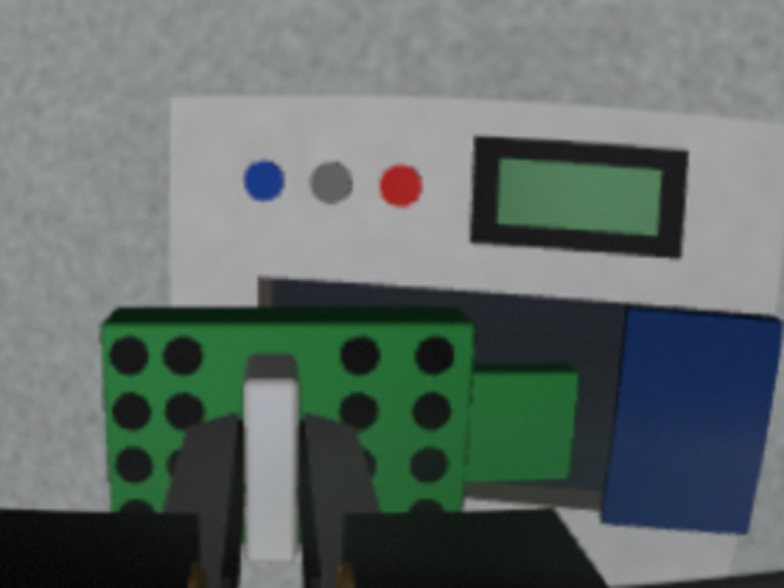

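View pics/s14.png

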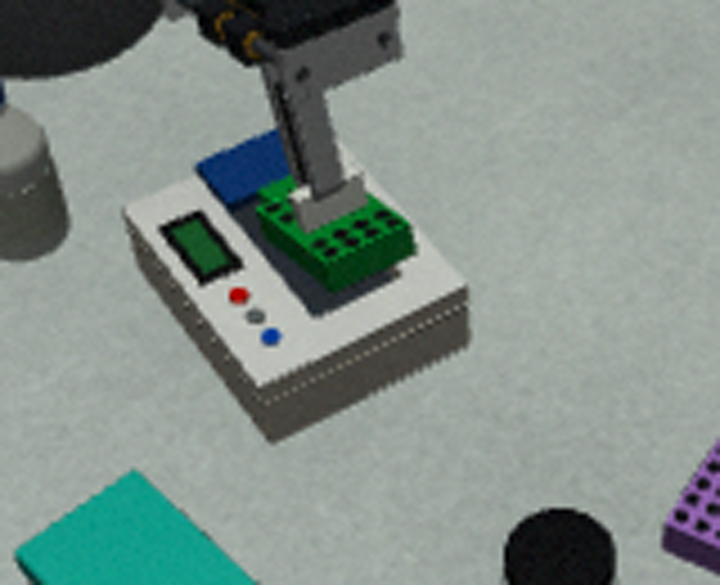

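```bash
cat > rel.py <<'E'
from way import *
from fit import fitblock
def rel(p,R,t,ho,bo,reg=20):
    s=fitblock(p,ho,x0=(.543,-.268,1.469))
    L=np.array([a for a,_ in bo])/1e3;U=np.array([b for _,b in bo])
    f=lambda q:np.r_[(proj('wrist',heldpts(L,q)@R.T+t,p)-U).ravel(), q[3:]*reg]
    r=least_squares(f,[.004,.02,0,0,0,0],loss='soft_l1');q=r.x;print('held',np.round(q,4),np.round(r.fun,1))
    RH=Rn.from_euler('z',s[2]).as_matrix(); h0=np.array([s[0],s[1],0])
    g=lambda x:np.round((heldpts(np.array(x)/1e3,q)@R.T+t-h0)@RH*1e3,1)[0]
    print('orig',g((0,0,0)),'tiplo',g((-75,0,6)),'tiphi',g((-75,0,16)),'far',g((45,0,0)))
E
python3 - <<'E'
from rel import *
p=np.load('w14.npy',allow_pickle=True).item()
c=lambda u,v:(220+u/2.8,80+v/2.8)
R,t=Rt([-1.561,.287,-1.662]),np.array([.551,-.2407,.1056])
ho=[((75,-85,56),c(171,97)),((46.75,-31.5,56),c(260,276)),((-60,-31.5,65.5),c(627,308)),((-60,31.5,65.5),c(601,521)),((-105,-31.5,65.5),c(781,320)),((-105,31.5,65.5),c(748,534))]
bo=[((45,-29,22),c(103,323)),((-45,-29,22),c(474,323)),((-75,-15,16),c(577,375)),((-75,15,16),c(569,478)),((10,-22,46),c(245,380)),((-2,-22,46),c(298,380)),((45,-29,0),c(121,309)),((-45,-29,0),c(455,309))]
rel(p,R,t,ho,bo)
E
```

```text
pose [ 0.544  -0.2667  1.4676] deg 84.08904969997809 res [-0.8 -0.3 -1.1  0.1  0.5 -0.2  0.1  0.7  1.2  0.2 -0.1 -0.2]
held [ 0.0039  0.0239 -0.0056  0.0165  0.0133  0.0051] [ 0.3  0.8 -0.   0.5  0.1 -0.9 -0.7  0.8 -0.5 -0.2  0.5 -0.2 -0.3 -0.2
  0.5 -0.5  0.3  0.3  0.1]
orig [29.5  1.1 81.5] tiplo [-44.3  -0.2  67. ] tiphi [-47.   -0.3  76.6] far [72.9  1.9 93.7]
```

Emit:
arm_command(series="-0.006 0.010 0 0.004 0.009 -0.001 0.004;0 0 0 0.003 0.009 0 0.004;0 0 0 0 0 0 0.004;0 0 0 0 0 0 0.004")

```text
time: 17.4
tool_pos: [0.551, -0.2433, 0.0876]
ee_rot: [-1.566, 0.284, -1.672]
wrist_force: [0.2, -0.0, -1.1]
width: 0.0112
```

```bash
python3 - <<'E'
from way import *
where(); way(.28,25,0,0);
E
```

```text
t 17.4 tcp [ 0.551  -0.2433  0.0876] rpy [-1.566  0.284 -1.672] F [ 0.2 -0.  -1.1] w 0.0112
a 0.284 roll -0.004 yaw 0.0 orig mm [27.3 -1.1 66.7] tip lo [-46.4  -1.   51.5] tip hi [-49.2  -1.   61.1] far [70.5 -1.1 79.3] F in H [ 0.  -0.2 -1.1]
way 0.28 25 0 0 -> rot [-0.0043  0.0001 -0.0041] shift(tool now) [ 3.9 11.1 -1. ] mm; goal tcp [ 0.55   -0.2438  0.0758]
```

Emit:
arm_command(series="0 0 0 0.0015 0.006 -0.001 0.004;0 0 0 0 0 0 0.004;0 0 0 0.0005 0.002 0 0.004;0 0 0 0 0 0 0.004")

```text
time: 17.8
tool_pos: [0.5499, -0.2431, 0.0784]
ee_rot: [-1.567, 0.284, -1.672]
wrist_force: [0.4, 0.2, -2.5]
width: 0.0112
```

Emit:
arm_command(series="0 0 0 0.0005 0.002 0 0.004;0 0 0 0 0 0 0.004")

```text
time: 18.0
tool_pos: [0.55, -0.2431, 0.0764]
ee_rot: [-1.566, 0.284, -1.672]
wrist_force: [-0.9, -0.2, -1.0]
width: 0.0114
```

Emit:
arm_command(series="0 0 0 0.0005 0.002 0 0.004;0 0 0 0 0 0 0.004")

```text
time: 18.2
tool_pos: [0.5503, -0.243, 0.0745]
ee_rot: [-1.566, 0.284, -1.672]
wrist_force: [-0.5, -0.2, -1.3]
width: 0.0115
```

```bash
python3 - <<'E'
from way import *
where()
E
```

```text
t 18.2 tcp [ 0.5503 -0.243   0.0745] rpy [-1.566  0.284 -1.672] F [-0.5 -0.2 -1.3] w 0.0115
a 0.284 roll -0.005 yaw -0.0 orig mm [27.5 -0.4 53.7] tip lo [-46.2  -0.3  38.4] tip hi [-49.   -0.3  48. ] far [70.7 -0.4 66.3] F in H [-0.3  0.5 -1.3]
```

Emit:
arm_command(series="0 0 0 0.0005 0.0015 0 0.004;0 0 0 0 0 0 0.004")

```text
time: 18.4
tool_pos: [0.5507, -0.2427, 0.0738]
ee_rot: [-1.565, 0.285, -1.671]
wrist_force: [0.1, -0.5, -1.3]
width: 0.0117
```

Emit:
arm_command(series="0 0 0 0.0005 0.0015 0 0.004;0 0 0 0 0 0 0.004")

```text
time: 18.6
tool_pos: [0.551, -0.2424, 0.0734]
ee_rot: [-1.564, 0.285, -1.671]
wrist_force: [-0.4, -0.9, 1.1]
width: 0.0114
```

```bash
sed -i 's/OFF=np.array(.*/OFF=np.array([.004,.0186,-.0045])/' way.py; python3 - <<'E'
from way import *
where(); way(.28,20,0,2); way(.28,4,0,2)
E
```

```text
t 18.6 tcp [ 0.551  -0.2424  0.0734] rpy [-1.564  0.285 -1.671] F [-0.4 -0.9  1.1] w 0.0114
a 0.285 roll -0.007 yaw 0.002 orig mm [27.7 -1.  54.4] tip lo [-46.   -1.1  39. ] tip hi [-48.8  -1.   48.6] far [70.9 -1.  67. ] F in H [-1.   0.3  1.1]
way 0.28 20 0 2 -> rot [-0.0069  0.0014 -0.0049] shift(tool now) [ 5.  -4.2 -0.9] mm; goal tcp [ 0.5495 -0.2482  0.0759]
way 0.28 4 0 2 -> rot [-0.0069  0.0014 -0.0049] shift(tool now) [20.3 -8.7 -0.9] mm; goal tcp [ 0.5479 -0.2641  0.0759]
```

Emit:
arm_command(series="-0.007 0.001 -0.005 -0.0006 -0.0022 -0.001 0.004;0 0 0 0.0055 -0.0016 0 0.004;0 0 0 0 0 0 0.004;0 0 0 0.0055 -0.0016 0 0.004;0 0 0 0 0 0 0.004")

```text
time: 19.1
tool_pos: [0.5482, -0.2558, 0.0741]
ee_rot: [-1.573, 0.278, -1.673]
wrist_force: [-0.1, 0.7, -1.1]
width: 0.0114
```

```bash
python3 - <<'E'
from way import *
where(); way(.28,4,0,2)
p=P('wrist');np.save('w15.npy',p,allow_pickle=True); im=robot.snapshot('wrist'); cv2.imwrite('pics/w15.png',cv2.resize(im[80:290,220:500],None,fx=2.8,fy=2.8,interpolation=cv2.INTER_CUBIC))
E
```

```text
t 19.1 tcp [ 0.5482 -0.2558  0.0741] rpy [-1.573  0.278 -1.673] F [-0.1  0.7 -1.1] w 0.0114
a 0.278 roll 0.002 yaw -0.001 orig mm [13.9  0.6 55.1] tip lo [-59.8   0.7  40.4] tip hi [-62.6   0.7  50. ] far [57.2  0.6 67.5] F in H [ 0.6  0.2 -1.1]
way 0.28 4 0 2 -> rot [ 0.0018 -0.0009  0.0023] shift(tool now) [ 7.5 -4.   0.6] mm; goal tcp [ 0.5479 -0.2641  0.0759]
```

View pics/w15.png

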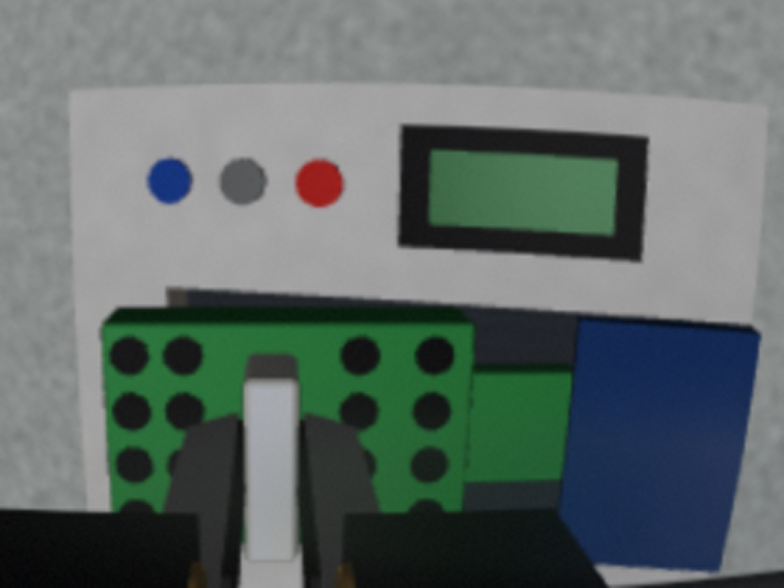

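The tongue is entering under the lip: its right edge is hidden at about (572,425) in the crop, and it is centred sideways. I'll slide further in and feel for the end wall.

Emit:
arm_command(series="0 0 0.002 0.0045 -0.0025 0 0.004;0 0 0 0 0 0 0.004;0 0 0 0.004 -0.0013 0 0.004;0 0 0 0 0 0 0.004")

```text
time: 19.55
tool_pos: [0.547, -0.2654, 0.0752]
ee_rot: [-1.573, 0.281, -1.673]
wrist_force: [0.1, -0.5, -0.7]
width: 0.0114
```

```bash
python3 - <<'E'
from way import *
where(); way(.28,0,0,2)
E
```

```text
t 19.55 tcp [ 0.547  -0.2654  0.0752] rpy [-1.573  0.281 -1.673] F [ 0.1 -0.5 -0.7] w 0.0114
a 0.281 roll 0.003 yaw -0.001 orig mm [ 4.3  0.8 56.3] tip lo [-69.4   0.8  41.3] tip hi [-72.2   0.8  50.9] far [47.6  0.7 68.7] F in H [-0.5 -0.1 -0.7]
way 0.28 0 0 2 -> rot [ 0.0023 -0.001  -0.0006] shift(tool now) [ 2.4 -1.4  0.7] mm; goal tcp [ 0.5475 -0.2681  0.0759]
```

Emit:
arm_command(series="0 0 0 0.002 -0.0006 0.0005 0.004;0 0 0 0 0 0 0.004")

```text
time: 19.75
tool_pos: [0.5474, -0.2677, 0.0753]
ee_rot: [-1.573, 0.281, -1.673]
wrist_force: [0.4, -0.2, -2.9]
width: 0.011
```

Emit:
arm_command(series="0 0 0 0.0015 -0.0004 0 0.004;0 0 0 0 0 0 0.004")

```text
time: 19.95
tool_pos: [0.5473, -0.2693, 0.0753]
ee_rot: [-1.573, 0.281, -1.673]
wrist_force: [0.3, -0.0, -1.5]
width: 0.0113
```

Emit:
arm_command(series="0 0 0 0.0015 -0.0004 0 0.004;0 0 0 0 0 0 0.004")

```text
time: 20.15
tool_pos: [0.5473, -0.2698, 0.0756]
ee_rot: [-1.573, 0.283, -1.672]
wrist_force: [-0.9, 0.5, -1.7]
width: 0.0115
```

```bash
python3 - <<'E'
from way import *
where(); way(.28,0,0,2)
E
```

```text
t 20.15 tcp [ 0.5473 -0.2698  0.0756] rpy [-1.573  0.283 -1.672] F [-0.9  0.5 -1.7] w 0.0115
a 0.283 roll 0.002 yaw -0.0 orig mm [-0.   0.1 56.6] tip lo [-73.7   0.1  41.4] tip hi [-76.5   0.   51. ] far [43.2  0.1 69.2] F in H [ 0.4  0.9 -1.7]
way 0.28 0 0 2 -> rot [ 0.0022 -0.0001 -0.0029] shift(tool now) [-1.7  0.1  0. ] mm; goal tcp [ 0.5475 -0.2681  0.0759]
```

Contact with the end wall came at an estimated tip x of -76.5, against -76.75 nominal, so the model is good. Now I'll level the block in stages along the centred path.

```bash
python3 - <<'E'
from way import *
way(.28,-.3,0,2);way(.22,-.3,0,2);way(.2,-.3,0,2)
E
```

```text
way 0.28 -0.3 0 2 -> rot [ 0.0022 -0.0001 -0.0029] shift(tool now) [-1.4  0.   0. ] mm; goal tcp [ 0.5475 -0.2684  0.0759]
way 0.22 -0.3 0 2 -> rot [ 0.0022 -0.     -0.0629] shift(tool now) [-1.1  4.5  0. ] mm; goal tcp [ 0.5476 -0.2675  0.0715]
way 0.2 -0.3 0 2 -> rot [ 0.0022 -0.     -0.0829] shift(tool now) [-0.9  6.   0. ] mm; goal tcp [ 0.5476 -0.2672  0.07  ]
```

Emit:
arm_command(series="0.002 0 -0.003 -0.0014 0 0 0.004;0 0 -0.03 0.0002 0.0023 0 0.004;0 0 -0.03 0.0002 0.0023 0 0.004;0 0 0 0 0 0 0.004")

```text
time: 20.55
tool_pos: [0.5475, -0.2672, 0.0711]
ee_rot: [-1.571, 0.215, -1.672]
wrist_force: [0.1, 0.5, -2.3]
width: 0.0114
```

```bash
python3 - <<'E'
from way import *
where();way(.2,-.3,0,1.5);way(.15,-.3,0,1.5)
E
```

```text
t 20.55 tcp [ 0.5475 -0.2672  0.0711] rpy [-1.571  0.215 -1.672] F [ 0.1  0.5 -2.3] w 0.0114
a 0.215 roll 0.0 yaw 0.0 orig mm [ 1.3  0.1 52.1] tip lo [-73.3   0.1  41.9] tip hi [-75.4   0.1  51.7] far [45.2  0.1 61.6] F in H [ 0.5 -0.  -2.3]
way 0.2 -0.3 0 1.5 -> rot [ 0.      0.     -0.0149] shift(tool now) [0.3 1.5 0.1] mm; goal tcp [ 0.5476 -0.2672  0.0695]
way 0.15 -0.3 0 1.5 -> rot [ 0.      0.     -0.0649] shift(tool now) [0.1 3.9 0.1] mm; goal tcp [ 0.5477 -0.2666  0.0672]
```

Emit:
arm_command(series="0 0 -0.020 0.0003 0.0018 0 0.004;0 0 -0.020 0 0.001 0 0.004;0 0 -0.020 0 0.001 0 0.004;0 0 0 0 0 0 0.004")

```text
time: 20.95
tool_pos: [0.5475, -0.2664, 0.067]
ee_rot: [-1.571, 0.149, -1.671]
wrist_force: [-0.9, 0.3, -0.9]
width: 0.0113
```

```bash
python3 - <<'E'
from way import *
where();way(.1,-.3,0,1.5);way(.1,0,0,1.5)
E
```

```text
t 20.95 tcp [ 0.5475 -0.2664  0.067 ] rpy [-1.571  0.149 -1.671] F [-0.9  0.3 -0.9] w 0.0113
a 0.149 roll -0.0 yaw 0.001 orig mm [ 0.9  0.2 48. ] tip lo [-74.2   0.1  42.8] tip hi [-75.7   0.1  52.7] far [45.4  0.2 54.6] F in H [ 0.2  0.9 -0.9]
way 0.1 -0.3 0 1.5 -> rot [ 0.0001  0.001  -0.0486] shift(tool now) [-0.2  2.1  0.2] mm; goal tcp [ 0.5477 -0.2659  0.0649]
way 0.1 0 0 1.5 -> rot [ 0.0001  0.001  -0.0486] shift(tool now) [-0.4  2.1  0.2] mm; goal tcp [ 0.5478 -0.2656  0.0649]
```

Emit:
arm_command(series="0 0.001 -0.025 -0.0001 0.001 0 0.004;0 0 -0.025 -0.0001 0.001 0 0.004;0 0 0 0 0 0 0.004")

```text
time: 21.25
tool_pos: [0.5475, -0.2658, 0.0647]
ee_rot: [-1.571, 0.095, -1.672]
wrist_force: [-0.1, -0.2, -1.1]
width: 0.0111
```

```bash
python3 - <<'E'
from way import *
where();way(.05,-.1,0,1.5);way(.0,0,0,1)
E
```

```text
t 21.25 tcp [ 0.5475 -0.2658  0.0647] rpy [-1.571  0.095 -1.672] F [-0.1 -0.2 -1.1] w 0.0111
a 0.095 roll 0.0 yaw -0.0 orig mm [ 0.5  0.2 45.8] tip lo [-74.8   0.2  44.7] tip hi [-75.7   0.2  54.7] far [45.3  0.2 50.1] F in H [-0.2  0.1 -1.1]
way 0.05 -0.1 0 1.5 -> rot [ 0.0002 -0.0002 -0.0446] shift(tool now) [-0.4  2.2  0.2] mm; goal tcp [ 0.5478 -0.2651  0.0625]
way 0.0 0 0 1 -> rot [ 0.0003 -0.0002 -0.0946] shift(tool now) [-0.8  5.2  0.2] mm; goal tcp [ 0.5479 -0.2645  0.0596]
```

Emit:
arm_command(series="0 0 -0.024 -0.0002 0.0012 0 0.004;0 0 -0.024 -0.0002 0.0012 0 0.004;0 0 -0.024 -0.0002 0.0012 0 0.004;0 0 -0.022 -0.0002 0.0012 0 0.004;0 0 0 0 0 0 0.004;0 0 0 0 0 0 0.004")

```text
time: 21.85
tool_pos: [0.5478, -0.2643, 0.0598]
ee_rot: [-1.571, -0.008, -1.672]
wrist_force: [-0.2, -1.2, -2.1]
width: 0.0113
```

```bash
python3 - <<'E'
from way import *
where();way(.0,0,0,0)
p=P('wrist');np.save('w16.npy',p,allow_pickle=True); im=robot.snapshot('wrist'); cv2.imwrite('pics/w16.png',cv2.resize(im[80:290,220:500],None,fx=2.8,fy=2.8,interpolation=cv2.INTER_CUBIC))
E
```

```text
t 21.85 tcp [ 0.5478 -0.2643  0.0598] rpy [-1.571 -0.008 -1.672] F [-0.2 -1.2 -2.1] w 0.0113
a -0.008 roll -0.0 yaw 0.001 orig mm [ 0.   0.1 41.2] tip lo [-74.9   0.1  47.8] tip hi [-74.8   0.1  57.8] far [45.   0.1 40.8] F in H [-1.2  0.1 -2.1]
way 0.0 0 0 0 -> rot [-0.0002  0.0005  0.0082] shift(tool now) [0.2 1.2 0.1] mm; goal tcp [ 0.5479 -0.2645  0.0586]
```

View pics/w16.png

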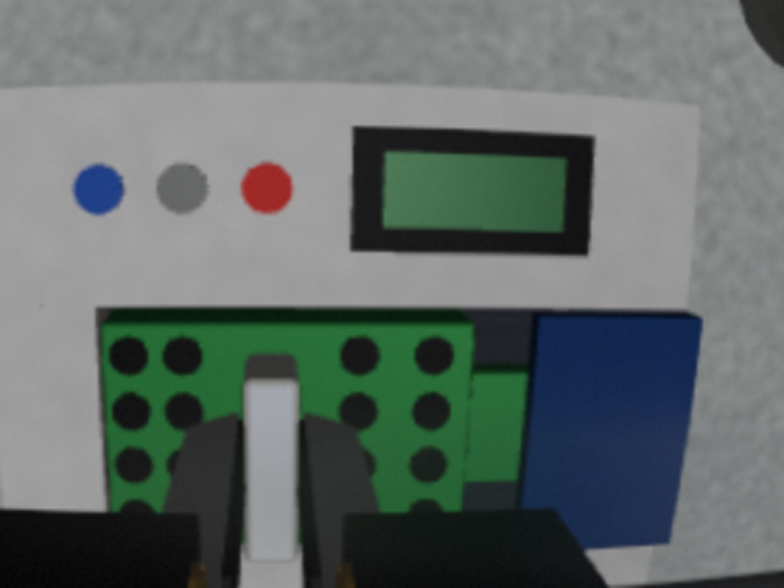

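The block is inside the cavity, with its tongue under the lip. I'll lower the last millimetre and release.

Emit:
arm_command(series="0 0 0.008 0.0002 0.001 0 0.004;0 0 0 0 0 0 0.004;0 0 0 0 0.0005 0 0.004;0 0 0 0 0 0 0.004")

```text
time: 22.3
tool_pos: [0.5478, -0.2649, 0.0594]
ee_rot: [-1.57, 0.002, -1.673]
wrist_force: [-0.7, 0.2, -1.7]
width: 0.0113
```

```bash
python3 - <<'E'
from way import *
where()
E
```

```text
t 22.3 tcp [ 0.5478 -0.2649  0.0594] rpy [-1.57   0.002 -1.673] F [-0.7  0.2 -1.7] w 0.0113
a 0.002 roll -0.001 yaw -0.001 orig mm [-0.4  0.1 40.8] tip lo [-75.4   0.1  46.7] tip hi [-75.4   0.1  56.7] far [44.6  0.  40.9] F in H [ 0.1  0.7 -1.7]
```

Emit:
arm_command(series="0 0 0 0 0 0 0.02;0 0 0 0 0 0 0.03;0 0 0 0 0 0 0.03;0 0 0 0 0 0 0.03")

```text
time: 22.7
tool_pos: [0.5484, -0.2662, 0.0599]
ee_rot: [-1.568, -0.0, -1.673]
wrist_force: [0.7, -0.1, 0.2]
width: 0.0298
```

Emit:
arm_command(series="0 0 0 0 -0.01 0 0.03;0 0 0 0 -0.02 0 0.03;0 0 0 0 -0.03 0 0.03;0 0 0 0 -0.04 -0.02 0.03;0 0 0 0 -0.04 -0.04 0.03;0 0 0 0 0 -0.04 0.03;0 0 0 0 0 0 0.03;0 0 0 0 0 0 0.03")

```text
time: 23.5
tool_pos: [0.4504, -0.2562, 0.205]
ee_rot: [-1.566, -0.003, -1.673]
wrist_force: [0.1, -0.3, 0.2]
width: 0.0301
```

```bash
python3 - <<'E'
from way import *
st()
p=P('wrist');np.save('w17.npy',p,allow_pickle=True); im=robot.snapshot('wrist'); cv2.imwrite('pics/w17.png',im)
im=robot.snapshot('scene'); cv2.imwrite('pics/s17.png',im)
cv2.imwrite('pics/s17c.png',cv2.resize(im[100:220,190:340],None,fx=5,fy=5,interpolation=cv2.INTER_CUBIC))
E
```

```text
t 23.5 tcp [ 0.4504 -0.2562  0.205 ] rpy [-1.566 -0.003 -1.673] F [ 0.1 -0.3  0.2] w 0.0301
```

View pics/w17.png

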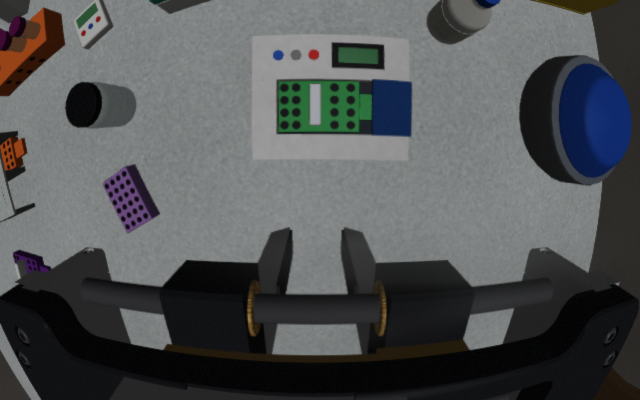

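View pics/s17c.png

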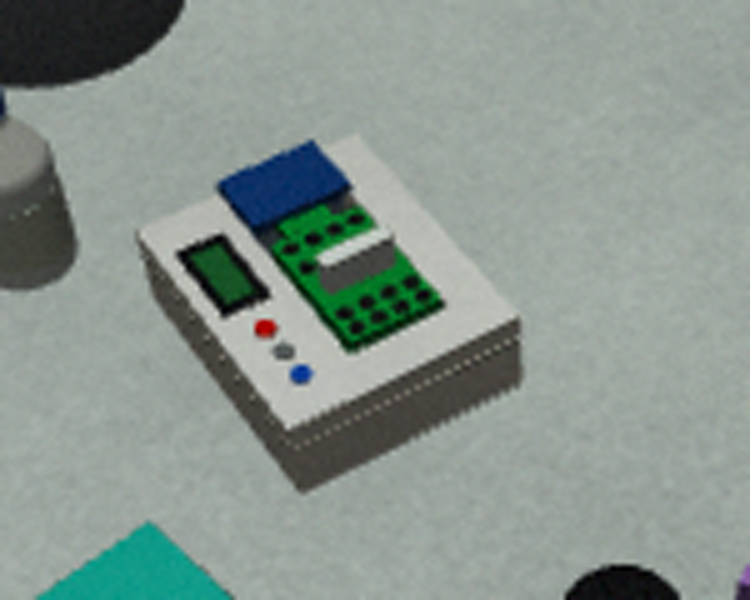

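View pics/s17.png

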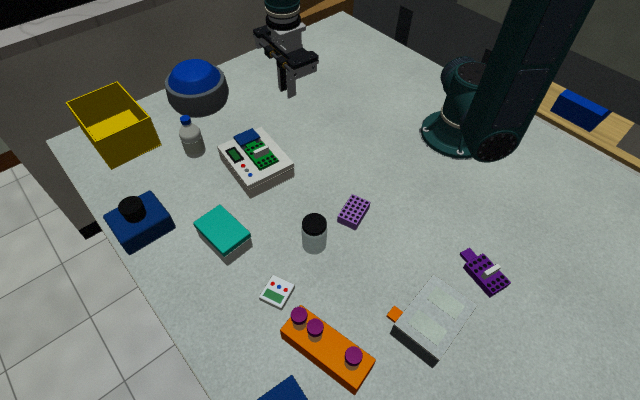

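```bash
python3 - <<'E'
import cv2
im=cv2.imread('pics/w17.png'); cv2.imwrite('pics/w17c.png',cv2.resize(im[70:145,265:420],None,fx=5,fy=5,interpolation=cv2.INTER_CUBIC))
E
```

```text
(no output)
```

View pics/w17c.png

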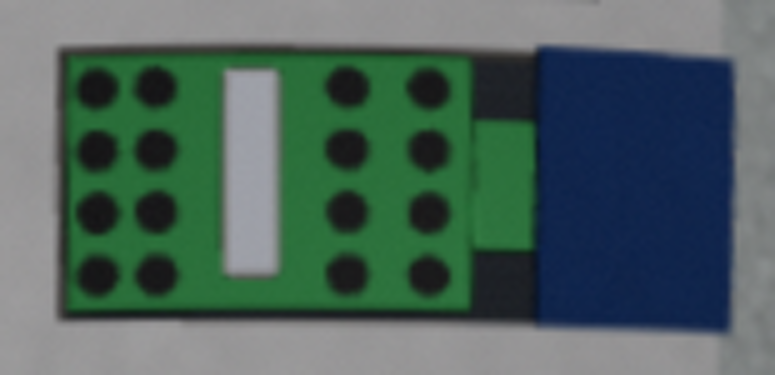

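```bash
python3 - <<'E'
from fit import *
p=np.load('w17.npy',allow_pickle=True).item()
c=lambda u,v:(265+u/5,70+v/5)
s=fitblock(p,[((46.75,-31.5,56),c(58,48)),((46.75,31.5,56),c(60,319)),((-60,-31.5,65.5),c(538,46)),((-60,31.5,65.5),c(537,327)),((-105,-31.5,65.5),c(734,60)),((-105,31.5,65.5),c(730,332))],x0=(.543,-.268,1.469))
b=[((45,-29,22),c(66,56)),((45,29,22),c(68,311)),((-45,-29,22),c(472,57)),((-45,29,22),c(471,309)),((10,-22,46),c(222,70)),((-2,-22,46),c(279,69)),((10,22,46),c(221,277)),((-2,22,46),c(279,277)),((-45,-15,16),c(474,121)),((-45,15,16),c(474,250))]
L=np.array([q for q,_ in b])/1e3;U=np.array([u for _,u in b])
g=lambda q:(proj('wrist',L@(Rn.from_euler('z',q[2]).as_matrix()@Rn.from_rotvec(q[4:6]).as_matrix()).T+q[[0,1,3]],p)-U).ravel()
r=least_squares(g,[.543,-.268,1.469,.04,0,0]); q=r.x
RH=Rn.from_euler('z',s[2]).as_matrix(); print('rel mm',np.round(RH.T@(q[[0,1,3]]-[s[0],s[1],.04])*1e3,1),'yaw',q[2]-s[2],'tilt',q[4:6],np.abs(r.fun).max())
E
```

```text
pose [ 0.5435 -0.2668  1.4645] deg 83.91069207503986 res [-0.2 -0.3 -0.6  0.6  0.4 -0.2  0.  -0.1  0.2 -0.3  0.2  0.4]Traceback (most recent call last):
  File "<stdin>", line 8, in <module>
    return func(*args, **kwargs)
    vector_fun = VectorFunction(
        fun_wrapped,
    ...<6 lines>...
        workers=workers
    )
    self._update_fun()
    ~~~~~~~~~~~~~~~~^^
    self.f = self.fun_wrapped(xp_copy(self.x))
             ~~~~~~~~~~~~~~~~^^^^^^^^^^^^^^^^^
    return np.atleast_1d(self.fun(x))
                         ~~~~~~~~^^^
    return self.f(x, *self.args, **self.kwargs)
           ~~~~~~^^^^^^^^^^^^^^^^^^^^^^^^^^^^^^
  File "<stdin>", line 7, in <lambda>
  File "scipy/spatial/transform/_rotation.pyx", line 1280, in scipy.spatial.transform._rotation.Rotation.from_rotvec
ValueError: Expected `rot_vec` to have shape (3,) or (N, 3), got (2,)
```

```bash
python3 - <<'E'
from fit import *
p=np.load('w17.npy',allow_pickle=True).item()
c=lambda u,v:(265+u/5,70+v/5)
s=fitblock(p,[((46.75,-31.5,56),c(58,48)),((46.75,31.5,56),c(60,319)),((-60,-31.5,65.5),c(538,46)),((-60,31.5,65.5),c(537,327)),((-105,-31.5,65.5),c(734,60)),((-105,31.5,65.5),c(730,332))],x0=(.543,-.268,1.469))
b=[((45,-29,22),c(66,56)),((45,29,22),c(68,311)),((-45,-29,22),c(472,57)),((-45,29,22),c(471,309)),((10,-22,46),c(222,70)),((-2,-22,46),c(279,69)),((10,22,46),c(221,277)),((-2,22,46),c(279,277)),((-45,-15,16),c(474,121)),((-45,15,16),c(474,250))]
L=np.array([q for q,_ in b])/1e3;U=np.array([u for _,u in b])
g=lambda q:(proj('wrist',L@(Rn.from_euler('z',q[2]).as_matrix()@Rn.from_rotvec([q[4],q[5],0]).as_matrix()).T+q[[0,1,3]],p)-U).ravel()
r=least_squares(g,[.543,-.268,1.469,.04,0,0]); q=r.x
RH=Rn.from_euler('z',s[2]).as_matrix(); print('rel mm',np.round(RH.T@(q[[0,1,3]]-[s[0],s[1],.04])*1e3,1),'yaw',q[2]-s[2],'tilt',q[4:6],np.abs(r.fun).max())
E
```

```text
pose [ 0.5435 -0.2668  1.4645] deg 83.91069207503986 res [-0.2 -0.3 -0.6  0.6  0.4 -0.2  0.  -0.1  0.2 -0.3  0.2  0.4]
rel mm [-1.7 -0.1 -2.6] yaw 0.004476297845390942 tilt [-0.00342733  0.0229596 ] 0.7355112962835051
```

```bash
cat > chk.py <<'E'
from fit import *
p=np.load('w17.npy',allow_pickle=True).item()
c=lambda u,v:(265+u/5,70+v/5)
b=[((45,-29,22),c(66,56)),((45,29,22),c(68,311)),((-45,-29,22),c(472,57)),((-45,29,22),c(471,309)),((10,-22,46),c(222,70)),((-2,-22,46),c(279,69)),((10,22,46),c(221,277)),((-2,22,46),c(279,277)),((-45,-15,16),c(474,121)),((-45,15,16),c(474,250))]
L=np.array([q for q,_ in b])/1e3;U=np.array([u for _,u in b])
for z in (.038,.040,.042):
  for ty in (-.03,0,.03):
    g=lambda q:(proj('wrist',L@(Rn.from_euler('z',q[2]).as_matrix()@Rn.from_rotvec([0,ty,0]).as_matrix()).T+np.r_[q[:2],z],p)-U).ravel()
    r=least_squares(g,[.543,-.268,1.469]); print(z,ty,np.sqrt(np.mean(r.fun**2)).round(3),np.round(r.x,4))
E
python3 chk.py
```

```text
0.038 -0.03 0.65 [ 0.5435 -0.2669  1.4715]
0.038 0 0.413 [ 0.5434 -0.2678  1.4702]
0.038 0.03 0.352 [ 0.5433 -0.2686  1.469 ]
0.04 -0.03 0.642 [ 0.5433 -0.2669  1.4715]
0.04 0 0.433 [ 0.5432 -0.2677  1.4703]
0.04 0.03 0.409 [ 0.5431 -0.2685  1.469 ]
0.042 -0.03 0.67 [ 0.5432 -0.2668  1.4715]
0.042 0 0.504 [ 0.5431 -0.2676  1.4703]
0.042 0.03 0.51 [ 0.543  -0.2685  1.469 ]
```

```bash
python3 - <<'E'
from fit import *
p=np.load('w8.npy',allow_pickle=True).item()
c=lambda u,v:(240+u/4,110+v/3.75)
b=[((45,-29,22),c(137,247)),((-45,-29,22),c(530,247)),((45,29,22),c(147,468)),((-45,29,22),c(522,470)),((-75,-15,16),c(648,300)),((-75,15,16),c(640,410)),((10,-22,46),c(290,293)),((-2,-22,46),c(343,293)),((10,22,46),c(290,474)),((-2,22,46),c(342,476))]
L=np.array([q for q,_ in b])/1e3;U=np.array([u for _,u in b])
g=lambda q:(proj('wrist',L@(Rn.from_euler('z',q[2]).as_matrix()@Rn.from_rotvec([q[4],q[5],0]).as_matrix()).T+q[[0,1,3]],p)-U).ravel()
print('flat on bench ref',np.round(least_squares(g,[.518,.21,1.7,.0,0,0]).x,4))
im=robot.snapshot('top'); cv2.imwrite('pics/t18.png',im)
E
```

```text
flat on bench ref [ 0.5165  0.208   1.712  -0.0066  0.0053  0.0243]
```

View pics/t18.png

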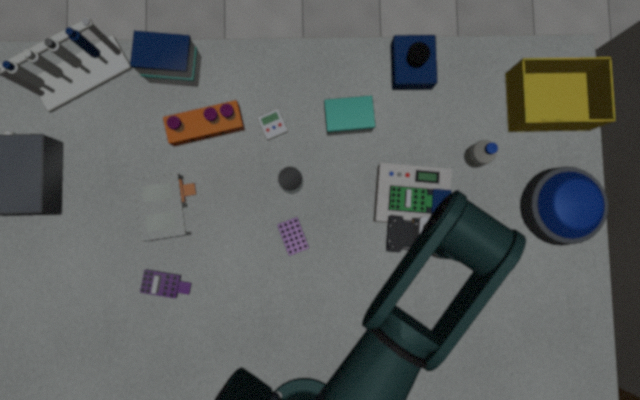

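The same fit on the block when it lay flat on the bench also gives a tilt of 0.024 rad and a low z. The tilt is therefore camera bias, and the block is level. In the top view nothing else has moved: orange tongue at (189,189), jar at (290,180), rack at (293,236) and timer at (272,124), all as at the start. I'll hand it in.

```bash
python3 -c "
from h import *
st(); print(robot.close_job())"
```

```text
t 23.65 tcp [ 0.4508 -0.256   0.2031] rpy [-1.569 -0.002 -1.672] F [-0.1 -0.2 -0.1] w 0.0298
the job is handed in; nothing more can be done
None
```

The green block is seated in the heater with its tongue under the blue lip, and I handed the job in at 23.65 s of the 58 s. I drew it out by the tongue, laid it flat on the bench clear of the dock and let go. Then I took it by the rib, tipped the tongue under the lip until it touched the end wall, levelled the block down to the floor and released it.

**First grip missed:** my first try at the tongue closed above it, because the fingertips sit higher than the stated TCP when open. I went about 18 mm lower and gripped it on the second try.

**Last checks:**
- **Position:** the wrist camera puts the block within about 2 mm of the seat sideways and 0.005 rad in heading. There are even gaps around it in the cavity.
- **Level and height, where the checks disagreed:** the free camera fit reported about 0.023 rad of tilt and 2.6 mm too low. The same fit read about 0.024 rad when the block lay flat on the bench, so I took the tilt as camera bias. At release, the arm's own readings put the block on the cavity floor and level within 0.002 rad.
- **Surroundings:** the orange block, jar, lilac rack, timer, tip box, large rack and bottle stand where they were in the top view. The arm is clear with no force on it.

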